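# Load the mould boxes for preheating

## Robot

A 7-joint arm with a two-finger parallel gripper is mounted at the origin on the work surface. World frame = base frame: x ahead of the robot, y to its left, z up, the work surface at z = 0. Lengths are in m, angles in rad, forces in N, time in s.
With the tool pointing down it reaches from about 0.425 to 0.925 m from the base axis. Payload 6.8 kg.
Tool frame: the origin (TCP) lies midway between the tips of the shut fingers; the grasp point (between the pads) lies 19 mm behind it (r.grip_depth is the distance from the TCP to the grasp point, in m); z points along the fingers, y is the line along which they close (so a half turn about z gives the same grasp; the last joint's range is limited). The gripper opens to 85 mm and grips with 20 to 120 N. Pads are 22 mm wide; open, the fingers measure 114 mm over their backs; the gripper's body (76 mm by 85 mm) begins 54 mm behind the grasp point. The pads swing forward as they close: fully open they stand 13 mm farther back than shut.
Start: joints at [1.114, 0.477, 0.022, 1.555, -0.011, 1.109, -0.083], TCP at [0.231, -0.634, 0.193] pointing down, gripper open.
Joint ranges: [-2.96, 2.96], [-0.34, 2.1], [-1.41, 1.46], [0.24, 2.44], [-1.37, 4.51], [0.17, 1.92], [-2.96, 2.96]. Speed limits (rad/s): [2.39, 2.39, 3.14, 3.14, 3.14, 3.14, 3.14].

## Interface

Orientations are given as a rotation vector (axis times angle).
In Python, from bench import telemetry, grab_frame, calibration, order, silhouettes, r gives the robot as it stands.
- The arm moves only by the tool apply_moves, never from a script. Its argument "moves" is a list of rows, each a list of 7 numbers: the turn, a rotation vector about the tool's x, y, z scaled (see below), then the shift along the tool's x, y, z scaled (see below), then the opening, from -1 (shut) to 1 (fully open). A call has exactly 8 rows; each row shifts and turns the commanded pose from where the row before left it, along the tool's axes as they then stand; what a row does not reach is not made up. The controller multiplies each number of a shift by 1000 mm and each number of a turn by 6 degrees. A row lasts 1/12 s, in which the tool goes at most 41.7 mm and 7.16 degrees, less where a joint would pass 70% of its speed; a pose out of reach is approached as far as the arm can. A call with a number of a shift or a turn outside -1 to 1 is refused whole. A call with a gripper value outside its range is refused whole. The fingers move at their own pace and stop on an object; "grip_force" is the grip in N (left out, the last holds). Time passes only in rows, so rows that do not move let the fingers close, or fill a call up. It gives the time, the measured TCP pose, the force, the opening and the grip force at its end, in the units of the state.
- telemetry.get_obs(): the state, without advancing time (a new reading comes with each control period).
- grab_frame(name): name is "scene" or "top" or "wrist"; returns the picture (384x512x3 uint8, blue, green, red); there is no depth.
- calibration(name): a dict with "fx", "fy", "cx", "cy" (pixels), "world_from_camera" (4x4, takes a point from camera to world coordinates); the wrist camera has in their place "mount" (4x4, takes a point from camera to tool coordinates, whose origin is the TCP and whose axes are the flange's). Camera axes: x right, y down, z forward; pixel columns grow to the right and rows downward; lengths in m; the calibration is good to about 2 mm. A picture is of the moment at which its call begins: read the wrist's pose just before it. calibration takes no time and is no camera call.
- order.hand_in(): hands the job in; it is judged then, once.
Trained networks look in the newest picture that a camera, given by its name, has taken for a name from the list of things; names that differ only in an ending like _2 or _b are one class to them, and where a whole thing is asked for, a point or a joint stands for the part that bears it (a point fixed in the world has none). Each returns a list of dicts, best first, with "p" (0 to 1); they miss things now and then, are a little off and sometimes report something else, mostly with a low value. They report only what shows in the picture. A call takes as long as a camera call. They do not tell look-alikes from the thing itself.
- silhouettes(thing, camera): "mask" (384x512 bool, what is visible of it) and "extent" ([centre column, centre row, width, height] in pixels, round what is visible of it).
The state is a dict: "clock": time; "joints": joint angles; "qvel": joint speeds; "tau": joint torques, N m; "tcp_pos": TCP position; "orientation": TCP orientation; "contact_force": force on the tool from outside, world axes, zero at the start; "moment": the same for the moment, N m; "grip_width": finger opening in m; "gripper_force": force on a finger pad.
Only numpy, scipy, OpenCV 4.12 (cv2) and the standard library are available. Lean on these libraries where they do the work, as an engineer would, in place of code of your own. Each camera call takes 0.05 s, during which the arm holds its last target. There are 200 camera calls.

## Task

Load all the aluminium mould boxes onto the oven tray in the usual interlocking layer: at the oven end a row of two lying end to end across the tray, then a row of three turned a quarter turn side by side, then again up to two across at the handle end, evenly spaced and each row filled before the next is begun. Then slide the loaded tray into the oven until its panel shuts flush against the front, and press the start button. Leave the things standing around where they are.

Things in the scene. Friction and masses are not known exactly. Their poses are not given: they have to be found in the camera images.
- oven: cream bench oven, 310 deep x 360 wide x 260 high, fixed. Origin on the bench below the middle of its mouth; x points into the oven, y left when looking in. Front face is the plane x = 0. A steel loading ledge, top 60 above the bench, 270 wide, runs from x = -320 to the mouth and on as the level chamber floor. The tray is fully in when its origin is at x = 113, y = 0 in this frame
- mouth (a point): middle of the lower edge of the oven's mouth, at ledge height. The mouth is 230 wide and 70 high (60 to 130 above the bench). Just inside, two low runners taper from about 225 to 204 apart over the first 60 and so centre the tray on the oven's axis
- start (a joint): start push button, on the roof of the oven; 0 = out, 0.007 m = fully down (5 N); sprung, comes back by itself; it counts as pressed beyond 0.004
- start_top (a point): centre of the top of the start button (36 in diameter), pressed straight down
- tray: loose dark steel oven tray on the ledge, drawn out of the oven at the start, 0.35 kg. Origin: centre of its underside; x points to the end that goes in first. Floor 226 (x) x 196 (y) x 5, rim 8 above the floor, 4 thick. Outer end: upright grey panel 246 wide, inner face at x = -113, 6 thick, top 77 above the underside; wider than the mouth, it closes it and is the stop
- tray_handle (a point): where to take the tray's round wooden handle (26 diameter, 95 long, sticking out from the panel along the tray's -x): on its axis, 65 out from the panel (tray x = -184), 45 above the tray's underside; take it from above, fingers closing along the tray's y
- back_left (a point): point on the tray floor, tray frame (mm, x towards the oven, y to the left when facing the oven): x 75, y 45; first row (oven end), box lengthwise along the tray's y
- back_right (a point): point on the tray floor, tray frame (mm, x towards the oven, y to the left when facing the oven): x 75, y -45; first row (oven end), box lengthwise along the tray's y
- mid_left (a point): point on the tray floor, tray frame (mm, x towards the oven, y to the left when facing the oven): x 0, y 60; middle row, box lengthwise along the tray's x
- mid_centre (a point): point on the tray floor, tray frame (mm, x towards the oven, y to the left when facing the oven): x 0, y 0; middle row, box lengthwise along the tray's x
- mid_right (a point): point on the tray floor, tray frame (mm, x towards the oven, y to the left when facing the oven): x 0, y -60; middle row, box lengthwise along the tray's x
- front_left (a point): point on the tray floor, tray frame (mm, x towards the oven, y to the left when facing the oven): x -75, y 45; last row (handle end), box lengthwise along the tray's y
- front_right (a point): point on the tray floor, tray frame (mm, x towards the oven, y to the left when facing the oven): x -75, y -45; last row (handle end), box lengthwise along the tray's y
- board: fixed plywood board 380 (x) x 310 (y) x 8 thick lying on the bench, on which the boxes stand at the start; origin: centre of its underside
- box_1: open-topped aluminium mould box, 82 (x) x 52 (y) x 34 high, 0.12 kg; origin: centre of its underside. Walls and floor 4 thick; across its middle a web 8 thick (in x), full height, parts it into two cavities 33 (x) x 44 (y) x 30 deep; lift it by the web, one finger in each cavity closing along the box's x. All alike; 5 to 7 are there, standing at the start on the plywood board
- box_2: open-topped aluminium mould box, 82 (x) x 52 (y) x 34 high, 0.12 kg; origin: centre of its underside. Walls and floor 4 thick; across its middle a web 8 thick (in x), full height, parts it into two cavities 33 (x) x 44 (y) x 30 deep; lift it by the web, one finger in each cavity closing along the box's x. All alike; 5 to 7 are there, standing at the start on the plywood board
- box_3: open-topped aluminium mould box, 82 (x) x 52 (y) x 34 high, 0.12 kg; origin: centre of its underside. Walls and floor 4 thick; across its middle a web 8 thick (in x), full height, parts it into two cavities 33 (x) x 44 (y) x 30 deep; lift it by the web, one finger in each cavity closing along the box's x. All alike; 5 to 7 are there, standing at the start on the plywood board
- box_4: open-topped aluminium mould box, 82 (x) x 52 (y) x 34 high, 0.12 kg; origin: centre of its underside. Walls and floor 4 thick; across its middle a web 8 thick (in x), full height, parts it into two cavities 33 (x) x 44 (y) x 30 deep; lift it by the web, one finger in each cavity closing along the box's x. All alike; 5 to 7 are there, standing at the start on the plywood board
- box_5: open-topped aluminium mould box, 82 (x) x 52 (y) x 34 high, 0.12 kg; origin: centre of its underside. Walls and floor 4 thick; across its middle a web 8 thick (in x), full height, parts it into two cavities 33 (x) x 44 (y) x 30 deep; lift it by the web, one finger in each cavity closing along the box's x. All alike; 5 to 7 are there, standing at the start on the plywood board
- box_6: open-topped aluminium mould box, 82 (x) x 52 (y) x 34 high, 0.12 kg; origin: centre of its underside. Walls and floor 4 thick; across its middle a web 8 thick (in x), full height, parts it into two cavities 33 (x) x 44 (y) x 30 deep; lift it by the web, one finger in each cavity closing along the box's x. All alike; 5 to 7 are there, standing at the start on the plywood board
- box_7: open-topped aluminium mould box, 82 (x) x 52 (y) x 34 high, 0.12 kg; origin: centre of its underside. Walls and floor 4 thick; across its middle a web 8 thick (in x), full height, parts it into two cavities 33 (x) x 44 (y) x 30 deep; lift it by the web, one finger in each cavity closing along the box's x. All alike; 5 to 7 are there, standing at the start on the plywood board
- vise: engraver's ball vise, about 130 in diameter and 130 high, fixed; not needed
- parts_box: open wooden box 110 x 90 x 60, not needed, leave alone
- jar: round jar 68 in diameter, 95 high, not needed, leave alone
Mind the look-alikes: they are no part of the job. Leave any purple or turquoise look-alike of the box_2 alone. What is shaped like the box_1 but yellow is not meant.

How it is judged:
By the outcome, as a careful person would: the job done as asked, in the order asked, and still so for the second after the job is handed in, with the robot touching nothing.
Of box_1, box_2, box_3, box_4, box_5, box_6, box_7 only 5 to 7 are there at a start; the rules pass over those that are not, and their reading is None.
At some moment in a run one of box_1, box_2, box_3, box_4, box_5, box_6, box_7 may be knocked a few centimetres aside while the robot is not near it.
Once in a run the grip may slacken for a moment while it holds something.
It also fails if it takes over 210 s, if anything falls off the work surface, if the arm or the gripper's body presses on something with over 40 N, if the wrist force passes 120 N, or if a joint passes its speed limit or range.

## Working session

There is one attempt and no reset: what is moved stays moved. The work goes in short steps, Python scripts to look and compute and a tool call to move; the robot and the scene stay as the last step left them, time stands still between calls to the robot, and variables do not carry over. Pictures are saved under pics/ and viewed, at most 15 in all, crops included, and the job is handed in when it is done.

Besides the shell and the picture viewer there is one more tool, called after "Call:" as name(argument=value, ...) on one line, values as JSON. apply_moves: Moves the arm, as the interface text tells. Its arguments: {"type":"object","properties":{"moves":{"type":"array"},"grip_force":{"type":"number"}},"required":["moves"]}

```bash
mkdir -p pics; ls; python3 - <<'E'
from bench import telemetry, grab_frame, calibration, r
import cv2,numpy as np
print(telemetry.get_obs()); 
for n in("scene","top","wrist"):
    print(n,calibration(n)); cv2.imwrite(f"pics/{n}0.png",grab_frame(n))
a=[cv2.imread(f"pics/{n}0.png") for n in("scene","top")]
E
```

```text
pics
{'clock': 0.0, 'joints': array([ 1.11387469,  0.47779847,  0.02234582,  1.55643093, -0.01148977,
        1.1092484 , -0.08309175]), 'qvel': array([-7.15508796e-04, -3.19034717e-05, -1.16739109e-03,  1.06194288e-03,
       -9.36357288e-05, -1.34593865e-03,  1.76913787e-04]), 'tau': array([ 1.47706771e-03, -5.96447289e+01,  1.60873018e+00, -2.81191063e+01,
        1.25535109e-02,  9.49322392e-03,  9.22406429e-06]), 'tcp_pos': array([ 0.23046916, -0.6337629 ,  0.19153563]), 'orientation': array([-3.09224924e+00, -5.44904224e-01,  6.96399190e-04]), 'contact_force': array([ 0.53456043, -0.17341237,  0.39292708]), 'moment': array([ 0.04171847, -0.0299322 , -0.03375712]), 'gripper_force': 0.0, 'grip_width': 0.0854527236193044}
scene {'fx': 377.31117377042233, 'fy': 377.31117377042233, 'cx': 256.6750451502934, 'cy': 199.48835784540245, 'world_from_camera': array([[-0.24387602,  0.69529461, -0.67608424,  1.28016546],
       [ 0.96968975,  0.1640108 , -0.1811139 ,  0.35369571],
       [-0.0150424 , -0.69976129, -0.71421835,  0.99332812],
       [ 0.        ,  0.        ,  0.        ,  1. 
[... 238 characters left out ...]
929328e-01,  1.18227989e-02, -1.24901458e-03,
         1.24198668e-01],
       [-1.14207609e-03, -2.00100526e-01, -9.79774706e-01,
         1.67244216e+00],
       [ 0.00000000e+00,  0.00000000e+00,  0.00000000e+00,
         1.00000000e+00]])}
wrist {'fx': 284.938491420944, 'fy': 284.938491420944, 'cx': 257.2298469897053, 'cy': 190.76545379940453, 'mount': array([[-4.31944521e-04, -9.49633678e-01, -3.13361918e-01,
         7.91115589e-02],
       [ 9.99999868e-01, -4.97542680e-04,  1.29367413e-04,
         8.12805771e-04],
       [-2.78762581e-04, -3.13361821e-01,  9.49633767e-01,
        -1.81364691e-01],
       [ 0.00000000e+00,  0.00000000e+00,  0.00000000e+00,
         1.00000000e+00]])}
```

View pics/top0.png

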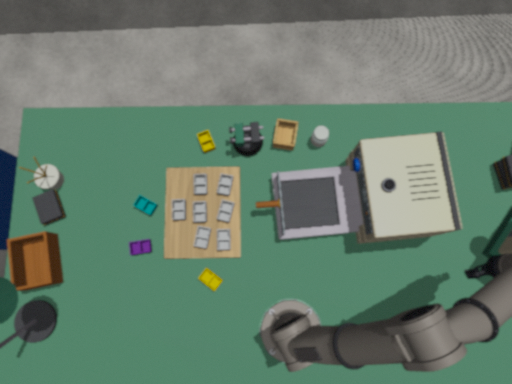

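View pics/scene0.png

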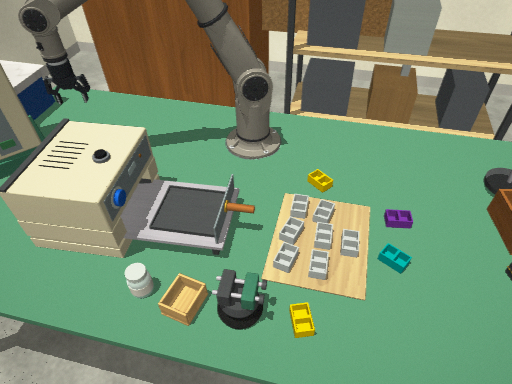

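The top view shows seven grey boxes on the board: (201,184), (226,184), (179,210), (200,212), (226,211), (202,238) and (223,240). The tray is at (310,203) with its handle pointing left, the oven is on the right, and yellow, purple and teal look-alikes lie outside the board.

```bash
cat > h.py <<'E'
import numpy as np, cv2, itertools
from scipy.optimize import minimize
from scipy.spatial.transform import Rotation as Ro
from bench import telemetry, grab_frame, calibration, silhouettes
def cam(n, o=None):
    c=calibration(n); K=np.array([[c['fx'],0,c['cx']],[0,c['fy'],c['cy']],[0,0,1]])
    if n!='wrist': return K,c['world_from_camera']
    T=np.eye(4); T[:3,:3]=Ro.from_rotvec(o['orientation']).as_matrix(); T[:3,3]=o['tcp_pos']
    return K,T@c['mount']
def proj(P,C):
    K,T=C; q=(np.atleast_2d(P)-T[:3,3])@T[:3,:3]; q=q@K.T; return q[:,:2]/q[:,2:]
def onplane(uv,z,C):
    K,T=C; uv=np.atleast_2d(uv); d=np.c_[uv,np.ones(len(uv))]@np.linalg.inv(K).T@T[:3,:3].T
    return T[:3,3]+d*((z-T[2,3])/d[:,2])[:,None]
def corners(x,y,yaw,L,W,z0,z1):
    c,s=np.cos(yaw),np.sin(yaw)
    return np.array([[x+c*a*L/2-s*b*W/2,y+s*a*L/2+c*b*W/2,z] for z in(z0,z1) for a in(-1,1) for b in(-1,1)])
def fitbox(mask,C,z0,L=.082,W=.052,H=.034,S=4):
    m=cv2.resize(mask.astype(np.float32),None,fx=S,fy=S,interpolation=cv2.INTER_LINEAR)
    def cost(p):
        h=cv2.convexHull(proj(corners(*p,L,W,z0,z0+H),C).astype(np.float32))
        im=np.zeros(m.shape,np.float32); cv2.fillPoly(im,[np.round((h+.5)*S*16-8).astype(np.int32)],1,shift=4)
        return float(np.abs(im-m).sum()/m.sum())
    v,u=np.nonzero(mask); g=onplane([u.mean(),v.mean()],z0+H*.7,C)[0]
    best=None
    for y0 in np.arange(0,np.pi,np.pi/6):
        s=np.array([[g[0],g[1],y0]]*4)+np.array([[0,0,0],[.006,0,0],[0,.006,0],[0,0,.25]])
        q=minimize(cost,s[0],method='Nelder-Mead',options=dict(initial_simplex=s,xatol=1e-4,fatol=1e-4,maxiter=120))
        if best is None or q.fun<best.fun: best=q
    x,y,w=best.x; return x,y,(w+np.pi/2)%np.pi-np.pi/2,best.fun
def boxes(n,z0,pmin=.3):
    o=telemetry.get_obs(); img=grab_frame(n); C=cam(n,o); out=[]
    for d in silhouettes('box_1',n):
        m=d['mask']
        if d['p']<pmin or m.sum()<20: continue
        hsv=cv2.cvtColor(img,cv2.COLOR_BGR2HSV)[m]; v,u=np.nonzero(m)
        edge=u.min()<2 or v.min()<2 or u.max()>509 or v.max()>381
        f=fitbox(m,C,z0)
        out.append((d['p'],np.median(hsv[:,1]),f,edge))
        print('p%.2f sat%3d px(%d,%d) x%.4f y%.4f yaw%.1f err%.2f %s'%(d['p'],np.median(hsv[:,1]),u.mean(),v.mean(),f[0],f[1],np.degrees(f[2]),f[3],'EDGE' if edge else ''))
    return img,out
def pose():
    o=telemetry.get_obs(); R=Ro.from_rotvec(o['orientation']).as_matrix()
    print('t%.1f'%o['clock'],'tcp',o['tcp_pos'].round(4),'psi%.2f'%np.degrees(np.arctan2(R[1,0],R[0,0])),'z',R[:,2].round(4),'w%.4f'%o['grip_width'],'F',o['contact_force'].round(1),'j',o['joints'].round(2)); return o,R
E
python3 - <<'E'
from h import *
pose(); img,_=boxes('top',.008)
C=cam('top')
for t in('tray','tray_handle','oven','board','start','vise','jar','parts_box'):
    for d in silhouettes(t,'top')[:2]:
        v,u=np.nonzero(d['mask']); print(t,round(d['p'],2),np.round(d['extent']), cv2.minAreaRect(np.c_[u,v].astype(np.float32)))
for n,uv,z in(('handle tip',(258,205),.105),('panel',(277,203),.13),('tray far',(340,203),.07),('start',(389,185),.27),('ovenfrontTopL',(362,143),.26),('ovfrontTopR',(371,237),.26)):print(n,onplane(uv,z,C))
E
```

```text
t0.1 tcp [ 0.2305 -0.6339  0.1918] psi19.99 z [-6.0e-04  1.3e-03 -1.0e+00] w0.0850 F [-0.3 -0.9 -0.9] j [ 1.11  0.48  0.02  1.56 -0.01  1.11 -0.08]
p0.82 sat  4 px(199,211) x0.4741 y0.3589 yaw1.4 err0.09 
p0.81 sat  4 px(201,236) x0.3670 y0.3499 yaw-10.7 err0.09 
p0.79 sat  4 px(224,183) x0.5860 y0.2579 yaw-11.5 err0.08 
p0.76 sat255 px(209,278) x0.2017 y0.3142 yaw54.2 err0.10 
p0.74 sat  4 px(222,239) x0.3574 y0.2618 yaw-0.1 err0.10 
p0.73 sat  5 px(178,209) x0.4829 y0.4465 yaw0.2 err0.07 
p0.67 sat169 px(140,246) x0.3310 y0.5947 yaw-82.0 err0.09 
p0.58 sat  5 px(199,183) x0.5874 y0.3600 yaw1.2 err0.07 
p0.55 sat255 px(144,204) x0.5035 y0.5850 yaw61.3 err0.10 
p0.54 sat255 px(205,140) x0.7738 y0.3384 yaw21.0 err0.11 
p0.50 sat  4 px(224,210) x0.4747 y0.2562 yaw-15.3 err0.10 
p0.40 sat 13 px(305,202) x0.5081 y-0.0921 yaw82.0 err0.90 
tray 0.55 [300. 203.  85.  53.] ((297.14404296875, 203.25518798828125), (50.65369415283203, 84.06632232666016), 84.70991516113281)
tray_handle 0.64 [297. 203.  85.  62.] ((295.56927490234375, 201.05384826660156), (62.26543426513672, 81.73887634277344), 8
[... 608 characters left out ...]
250976562)
jar 0.72 [319. 137.  23.  18.] ((319.0000305175781, 136.00003051757812), (15.55634880065918, 19.798988342285156), 45.0)
parts_box 0.92 [285. 134.  25.  26.] ((284.3399658203125, 133.6199951171875), (22.34457778930664, 29.981327056884766), 8.130102157592773)
parts_box 0.62 [298. 204.  84.  57.] ((296.15985107421875, 201.39218139648438), (59.280460357666016, 80.83699035644531), 82.56858825683594)
handle tip [[0.48191107 0.1188309  0.105     ]]
panel [[0.48453033 0.04562858 0.13      ]]
tray far [[ 0.4921213  -0.20949697  0.07      ]]
start [[ 0.51954018 -0.34433705  0.27      ]]
ovenfrontTopL [[ 0.67924773 -0.26156637  0.26      ]]
ovfrontTopR [[ 0.33789108 -0.2710962   0.26      ]]
```

Call:
apply_moves(moves=[[0,0,-1,0,0,-0.033,1],[0,0,-1,0,0,-0.033,1],[0,0,-1,0,0,-0.033,1],[0,0,-1,0,0,-0.033,1],[0,0,-1,0,0,-0.033,1],[0,0,-1,0,0,-0.033,1],[0,0,-1,0,0,-0.033,1],[0,0,-1,0,0,-0.033,1]])

```text
clock: 1.32
tcp_pos: [0.2304, -0.634, 0.4584]
orientation: [2.6, 1.763, -0.0]
contact_force: [0.7, -0.5, -0.6]
grip_width: 0.0852
gripper_force: 0.0
```

Call:
apply_moves(moves=[[0,0,-1,0,0,0,1],[0,0,-1,0,0,0,1],[0,0,-1,0,0,0,1],[0,0,-0.67,0,0,0,1],[0,0,0,0.034,0.018,0,1],[0,0,0,0.034,0.018,0,1],[0,0,0,0.034,0.018,0,1],[0,0,0,0.034,0.018,0,1]])

```text
clock: 1.98
tcp_pos: [0.3031, -0.4968, 0.4565]
orientation: [2.222, 2.221, 0.0]
contact_force: [2.0, -1.2, 0.5]
grip_width: 0.0854
gripper_force: 0.0
```

Call:
apply_moves(moves=[[0,0,0,0.034,0.018,0,1],[0,0,0,0.034,0.018,0,1],[0,0,0,0.034,0.018,0,1],[0,0,0,0.034,0.018,0,1],[0,0,0,0.034,0.018,0,1],[0,0,0,0.034,0.018,0,1],[0,0,0,0.034,0.018,0,1],[0,0,0,0.034,0.018,0,1]])

```text
clock: 2.65
tcp_pos: [0.447, -0.2245, 0.4569]
orientation: [2.221, 2.221, -0.0]
contact_force: [0.2, 0.6, 0.9]
grip_width: 0.0854
gripper_force: 0.0
```

Call:
apply_moves(moves=[[0,0,0,0.034,0.018,0,1],[0,0,0,0.034,0.018,0,1],[0,0,0,0.034,0.018,0,1],[0,0,0,0.034,0.018,0,1],[0,0,0,0,0,0,1],[0,0,0,0,0,0,1],[0,0,0,0,0,0,1],[0,0,0,0,0,0,1]])

```text
clock: 3.32
tcp_pos: [0.5183, -0.092, 0.4565]
orientation: [2.224, 2.219, -0.001]
contact_force: [-0.2, 0.5, 0.1]
grip_width: 0.0853
gripper_force: 0.0
```

```bash
python3 - <<'E'
from h import *
o,R=pose(); cv2.imwrite('pics/w1.png',grab_frame('wrist'))
d=silhouettes('tray','wrist')
for e in d: print(e['p'],np.round(e['extent']))
E
```

```text
t3.3 tcp [ 0.5183 -0.092   0.4565] psi89.86 z [-2.e-04 -7.e-04 -1.e+00] w0.0853 F [-0.2  0.5  0.1] j [ 0.59  0.14 -0.61  1.45  0.08  1.57 -0.02]
0.75 [241.  99. 154. 188.]
```

View pics/w1.png

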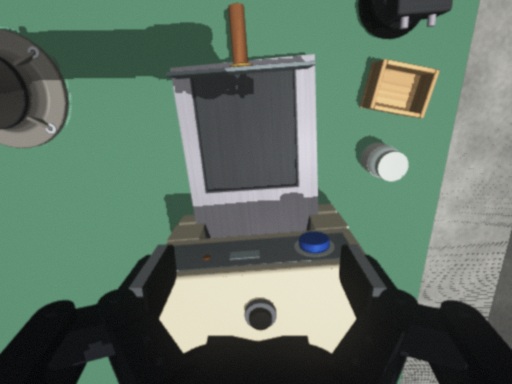

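The wrist view shows the dark tray with corners near (191,76), (297,70), (204,192) and (297,187). The panel runs along (170,70)–(316,56), the handle tip is at (237,8) and the oven front is at row ~235. The start button is at (261,314), and the blue knob at (315,242) is not the button.

```bash
cat > tr.py <<'E'
from h import *
def line(pts):
    vx,vy,x,y=cv2.fitLine(np.float32(pts),cv2.DIST_HUBER,0,.01,.01).ravel(); return np.cross([x,y,1],[x+vx,y+vy,1])
def edges(g,rows,cols,axis,sign):
    # subpixel-ish strongest gradient along axis within window
    out=[]
    d=cv2.Sobel(cv2.GaussianBlur(g,(3,3),0),cv2.CV_32F,1-axis,axis)*sign
    if axis==0:
        for v in range(*rows):
            u=np.argmax(d[v,cols[0]:cols[1]])+cols[0]; a,b,c=d[v,u-1:u+2]; out.append((u+.5*(a-c)/(a-2*b+c-1e-6),v))
    else:
        for u in range(*cols):
            v=np.argmax(d[rows[0]:rows[1],u])+rows[0]; a,b,c=d[v-1:v+2,u]; out.append((u,v+.5*(a-c)/(a-2*b+c-1e-6)))
    return out
E
python3 - <<'E'
from tr import *
o,R=pose(); C=cam('wrist',o); img=cv2.imread('pics/w1.png'); g=img.max(2).astype(np.float32)
E={'L':edges(g,(95,180),(180,212),0,-1),'Rr':edges(g,(85,180),(288,308),0,1),'far':edges(g,(180,200),(212,290),1,1),
'ledL':edges(g,(95,180),(160,195),0,1),'ledR':edges(g,(80,180),(308,330),0,-1),'front':edges(g,(228,244),(212,300),1,-1)}
zz={'L':.073,'Rr':.073,'far':.073,'ledL':.06,'ledR':.06,'front':.13}
for k,p in E.items():
    P=onplane(p,zz[k],C)[:,:2]; vx,vy,x,y=cv2.fitLine(np.float32(P),cv2.DIST_HUBER,0,.01,.01).ravel()
    print(k,'pt',x.round(4),y.round(4),'dir deg %.2f'%(np.degrees(np.arctan2(vy,vx))%180),'res',np.std((P-[x,y])@[-vy,vx]).round(4))
    for u,v in p: cv2.circle(img,(int(round(u)),int(round(v))),0,(0,0,255),-1)
d=silhouettes('start','wrist')
for e in d[:2]: print('start',e['p'],e['extent'],onplane(e['extent'][:2],.267,C))
d=silhouettes('tray_handle','wrist')
for e in d[:2]: print('handle',e['p'],e['extent'])
print(onplane([[234,6],[239.5,64],[317,57],[169,71]],[.105],C))
cv2.imwrite('pics/w1c.png',cv2.resize(img[0:340,150:350],None,fx=1.75,fy=1.75,interpolation=cv2.INTER_NEAREST))
E
```

```text
t3.4 tcp [ 0.5183 -0.092   0.4566] psi89.84 z [-0.e+00 -5.e-04 -1.e+00] w0.0854 F [-0.8  0.7 -0. ] j [ 0.59  0.14 -0.61  1.45  0.08  1.57 -0.02]
L pt 0.4017 -0.1139 dir deg 93.98 res 0.0002
Rr pt 0.5933 -0.0636 dir deg 93.94 res 0.0001
far pt 0.5024 -0.1963 dir deg 4.04 res 0.0001
ledL pt 0.3645 -0.0905 dir deg 94.84 res 0.0002
ledR pt 0.6339 -0.0769 dir deg 94.86 res 0.0001
front pt 0.5128 -0.2804 dir deg 4.92 res 0.0002
start 0.75 [261.0, 319.9, 21.3, 26.8] [[ 0.52234998 -0.35428862  0.267     ]]
handle 0.92 [241.9, 99.4, 146.0, 187.0]
[[0.47992305 0.12715996 0.105     ]
 [0.48688389 0.04072537 0.105     ]
 [0.61926305 0.05123727 0.105     ]
 [0.36464619 0.03001617 0.105     ]]
```

View pics/w1c.png

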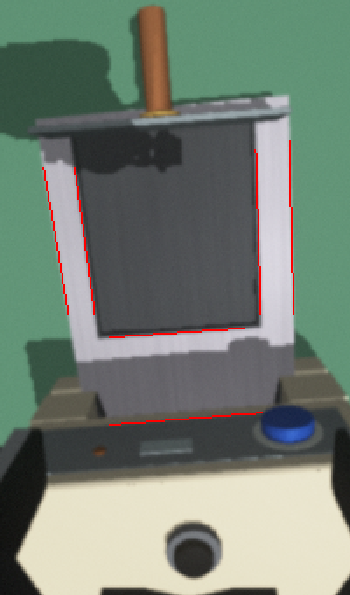

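The edge fits agree with the given sizes: tray width 0.195 and ledge width 0.270. That puts the tray origin at (0.497, -0.083), yawed 4°, and the oven axis at 4.9°. Next I go over the boxes.

Call:
apply_moves(moves=[[0,0,0,0.036,-0.0035,0.004,-0.3],[0,0,0,0.036,-0.0035,0.004,-0.3],[0,0,0,0.036,-0.0035,0.004,-0.3],[0,0,0,0.036,-0.0035,0.004,-0.3],[0,0,0,0.036,-0.0035,0.004,-0.3],[0,0,0,0.036,-0.0035,0.004,-0.3],[0,0,0,0.036,-0.0035,0.004,-0.3],[0,0,0,0.036,-0.0035,0.004,-0.3]])

```text
clock: 4.18
tcp_pos: [0.4904, 0.1986, 0.4246]
orientation: [2.223, 2.219, 0.001]
contact_force: [0.7, 0.7, 0.9]
grip_width: 0.0298
gripper_force: 0.0
```

Call:
apply_moves(moves=[[0,0,0,0.036,-0.0035,0.004,-0.3],[0,0,0,0.036,-0.0035,0.004,-0.3],[0,0,0,0.036,-0.0035,0.004,-0.3],[0,0,0,0.036,-0.0035,0.004,-0.3],[0,0,0,0,0,0,-0.3],[0,0,0,0,0,0,-0.3],[0,0,0,0,0,0,-0.3],[0,0,0,0,0,0,-0.3]])

```text
clock: 4.85
tcp_pos: [0.4777, 0.34, 0.4086]
orientation: [2.224, 2.218, -0.0]
contact_force: [0.3, 0.2, -0.1]
grip_width: 0.0299
gripper_force: 0.0
```

```bash
python3 - <<'E'
from h import *
pose(); img,_=boxes('wrist',.008); cv2.imwrite('pics/w2.png',img)
E
```

```text
t4.8 tcp [0.4777 0.34   0.4086] psi89.84 z [ 7.e-04 -7.e-04 -1.e+00] w0.0299 F [ 0.3  0.2 -0.1] j [-0.07  0.32 -0.88  1.41  0.24  1.53 -0.93]
p0.96 sat  5 px(260,81) x0.4826 y0.4447 yaw1.6 err0.07 
p0.75 sat160 px(267,10) x0.5039 y0.5830 yaw60.3 err0.03 EDGE
p0.73 sat  5 px(256,181) x0.4738 y0.2529 yaw-15.8 err0.07 
p0.73 sat  5 px(201,135) x0.3685 y0.3469 yaw-10.8 err0.05 
p0.70 sat167 px(120,152) x0.2051 y0.3141 yaw52.1 err0.05 
p0.69 sat  6 px(198,178) x0.3574 y0.2605 yaw1.7 err0.04 
p0.67 sat  5 px(310,179) x0.5846 y0.2562 yaw-11.5 err0.06 
p0.65 sat  4 px(255,129) x0.4728 y0.3592 yaw2.7 err0.05 
p0.63 sat  4 px(315,129) x0.5883 y0.3580 yaw2.4 err0.05 
p0.62 sat160 px(408,138) x0.7717 y0.3385 yaw21.2 err0.04 
p0.57 sat158 px(175,8) x0.3346 y0.5968 yaw-81.1 err0.07 EDGE
```

View pics/w2.png

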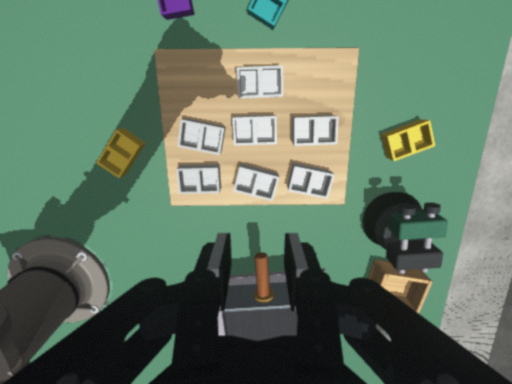

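All seven grey boxes show on the board: (260,81), (201,135), (255,129), (315,129), (198,178), (256,181) and (310,179). The wrist and top fits agree within 3 mm. I'll now work in the tool frame at psi=94, which is aligned with the tray.

```bash
cat > t.py <<'E'
from h import *
T=np.array([.4971,-.0834]); a=np.radians(-86); XT=np.array([np.cos(a),np.sin(a)]); YT=np.array([-np.sin(a),np.cos(a)])
def tf(p): p=np.asarray(p[:2])-T; return np.array([-(p@XT),p@YT])   # coords (s,t): s=tool x=-tray x, t=tool y=tray y
def here():
    o,R=pose(); print('here s,t,z',tf(o['tcp_pos']).round(4),o['tcp_pos'][2].round(4)); return tf(o['tcp_pos']),o
E
python3 - <<'E'
from t import *
s,o=here()
for n,x,y,w in(('A',.4826,.4447,1.6),('B',.4738,.2535,-15.8),('C',.3683,.3475,-10.8),('D',.3574,.2605,1.7),('E',.585,.2563,-11.5),('F',.473,.359,2.7),('G',.588,.358,2.4)):
    print(n,tf((x,y)).round(4),'turn units from psi94 %.2f'%(-(w-4)/6), 'd from here',(tf((x,y))-s).round(4))
E
```

```text
t5.0 tcp [0.4776 0.34   0.4088] psi89.83 z [ 9.e-04 -4.e-04 -1.e+00] w0.0299 F [-0.1 -1.   0.5] j [-0.07  0.32 -0.88  1.41  0.24  1.53 -0.93]
here s,t,z [0.4238 0.0101] 0.4088
A [0.5278 0.0224] turn units from psi94 0.40 d from here [0.1041 0.0122]
B [3.377e-01 3.000e-04] turn units from psi94 3.30 d from here [-0.0861 -0.0099]
C [ 0.4388 -0.0984] turn units from psi94 2.47 d from here [ 0.0151 -0.1086]
D [ 0.3528 -0.1154] turn units from psi94 0.38 d from here [-0.071  -0.1255]
E [0.3327 0.1114] turn units from psi94 2.58 d from here [-0.091   0.1012]
F [0.443  0.0068] turn units from psi94 0.22 d from here [ 0.0192 -0.0033]
G [0.434  0.1215] turn units from psi94 0.27 d from here [0.0102 0.1113]
```

Call:
apply_moves(moves=[[0,0,-0.695,0,0,0,-0.3],[0,0,0,0.019,-0.003,0,-0.3],[0,0,0.22,0,0,0,-0.3],[0,0,0,0,0,0.04,-0.3],[0,0,0,0,0,0.04,-0.3],[0,0,0,0,0,0.04,-0.3],[0,0,0,0,0,0.04,-0.3],[0,0,0,0,0,0.04,-0.3]])

```text
clock: 5.62
tcp_pos: [0.473, 0.3588, 0.2072]
orientation: [2.168, 2.272, 0.001]
contact_force: [0.9, 1.0, 1.5]
grip_width: 0.0297
gripper_force: 0.0
```

Call:
apply_moves(moves=[[0,0,0,0,0,0.04,-0.3],[0,0,0,0,0,0.04,-0.3],[0,0,0,0,0,0.04,-0.3],[0,0,0,0,0,0.03,-0.3],[0,0,0,0,0,0.02,-0.3],[0,0,0,0,0,0.012,-0.3],[0,0,0,0,0,0.01,-0.3],[0,0,0,0,0,0,-0.3]])

```text
clock: 6.28
tcp_pos: [0.4723, 0.3593, 0.0154]
orientation: [2.167, 2.275, -0.003]
contact_force: [-0.6, 0.1, 0.5]
grip_width: 0.0298
gripper_force: 0.0
```

Call:
apply_moves(moves=[[0,0,0,0,0,0,-1],[0,0,0,0,0,0,-1],[0,0,0,0,0,0,-1],[0,0,0,0,0,0,-1],[0,0,0,0,0,0,-1],[0,0,0,0,0,-0.02,-1],[0,0,0,0,0,-0.04,-1],[0,0,0,0,0,-0.04,-1]], grip_force=50)

```text
clock: 6.95
tcp_pos: [0.4712, 0.3595, 0.1167]
orientation: [-2.164, -2.276, 0.005]
contact_force: [1.4, -0.2, 0.1]
grip_width: -0.0001
gripper_force: 0.0
```

```bash
python3 - <<'E'
from t import *
here()
E
```

```text
t7.0 tcp [0.4712 0.3595 0.1167] psi92.88 z [-0.0029 -0.0018 -1.    ] w-0.0001 F [ 1.4 -0.2  0.1] j [-0.16  0.55 -0.8   1.79  0.46  1.01 -1.09]
here s,t,z [0.4437 0.005 ] 0.1167
```

The fingers shut on nothing, so I'll look.

```bash
python3 - <<'E'
from t import *
img=grab_frame('wrist'); cv2.imwrite('pics/w3.png',img)
boxes('top',.008,.45)
E
```

```text
p0.85 sat169 px(139,246) x0.3323 y0.5967 yaw-86.6 err0.16 
p0.82 sat255 px(209,279) x0.1995 y0.3131 yaw54.2 err0.09 
p0.81 sat255 px(205,140) x0.7746 y0.3387 yaw23.8 err0.11 
p0.79 sat  5 px(201,236) x0.3696 y0.3472 yaw-11.4 err0.09 
p0.72 sat255 px(144,204) x0.5024 y0.5837 yaw60.8 err0.15 
p0.62 sat  5 px(201,176) x0.6200 y0.3496 yaw26.2 err3.58 
p0.53 sat  4 px(199,216) x0.4492 y0.3584 yaw43.5 err1.94 
p0.50 sat  4 px(223,238) x0.3578 y0.2603 yaw-2.1 err0.10 
p0.45 sat  5 px(177,213) x0.4652 y0.4504 yaw56.9 err0.60
```

View pics/w3.png

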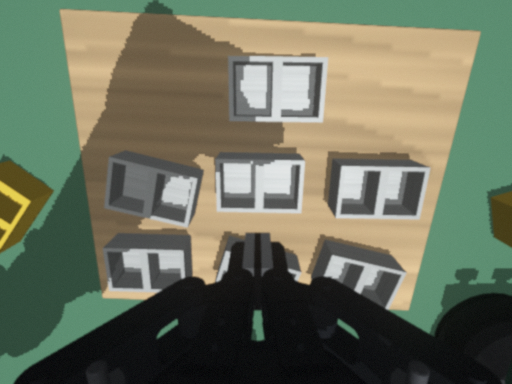

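```bash
python3 - <<'E'
from t import *
o,R=pose(); C=cam('wrist',o)
print(proj([[.4725,.359,.042],[.471,.3595,.117],[.471,.3595,.0154]],C))
boxes('wrist',.008,.4)
E
```

```text
t7.1 tcp [0.474  0.3625 0.1204] psi92.84 z [ 0.0057  0.0042 -1.    ] w-0.0001 F [-0.4 -1.  -1.2] j [-0.16  0.55 -0.8   1.78  0.46  1.   -1.09]
[[256.07044108 188.00683189]
 [254.04593544 219.08069104]
 [254.6437921  179.85681445]]
p0.97 sat  7 px(144,262) x0.3576 y0.2608 yaw1.8 err0.08 
p0.96 sat  6 px(239,260) x0.4574 y0.2462 yaw-87.0 err6.37 
p0.90 sat174 px(17,204) x0.2065 y0.3162 yaw52.0 err0.03 EDGE
p0.88 sat  5 px(255,183) x0.4720 y0.3589 yaw1.9 err0.03 
p0.88 sat  6 px(271,92) x0.4825 y0.4452 yaw2.5 err0.03 
p0.79 sat167 px(498,218) x0.7692 y0.3413 yaw24.0 err0.03 EDGE
p0.75 sat  7 px(150,189) x0.3683 y0.3468 yaw-11.8 err0.03 
p0.72 sat  6 px(356,269) x0.5851 y0.2585 yaw-14.2 err0.34 
p0.69 sat  6 px(371,189) x0.5876 y0.3580 yaw2.3 err0.02
```

Box F hasn't moved, so the fingers probably lifted before they had closed. I'll retry with a longer dwell and check before lifting.

Call:
apply_moves(moves=[[0,0,0,0,0,0,-0.3],[0,0,0,0,0,0,-0.3],[0,0,0,0,0,0,-0.3],[0,0,0,0,0,0.04,-0.3],[0,0,0,0,0,0.035,-0.3],[0,0,0,0,0,0.02,-0.3],[0,0,0,0,0,0.008,-0.3],[0,0,0,0,0,0,-0.3]])

```text
clock: 7.87
tcp_pos: [0.4708, 0.3593, 0.0111]
orientation: [-2.164, -2.276, 0.007]
contact_force: [-0.8, -0.1, 0.1]
grip_width: 0.0302
gripper_force: 0.0
```

Call:
apply_moves(moves=[[0,0,0,0,0,0,-1],[0,0,0,0,0,0,-1],[0,0,0,0,0,0,-1],[0,0,0,0,0,0,-1],[0,0,0,0,0,0,-1],[0,0,0,0,0,0,-1],[0,0,0,0,0,0,-1],[0,0,0,0,0,0,-1]], grip_force=50)

```text
clock: 8.53
tcp_pos: [0.4724, 0.3603, 0.0136]
orientation: [2.165, 2.276, 0.0]
contact_force: [-0.2, 0.5, -0.2]
grip_width: 0.0004
gripper_force: 0.0
```

```bash
python3 - <<'E'
from t import *
here()
E
```

```text
t8.5 tcp [0.4724 0.3603 0.0136] psi92.85 z [ 2.e-04  0.e+00 -1.e+00] w0.0004 F [-0.2  0.5 -0.2] j [-0.23  0.68 -0.71  1.85  0.59  0.84 -1.19]
here s,t,z [0.4444 0.0063] 0.0136
```

```bash
python3 - <<'E'
from t import *
img=grab_frame('wrist'); s=grab_frame('scene')
a=cv2.resize(img[100:300,150:370],(440,400)); b=cv2.resize(s[180:300,255:385],(390,360))
c=np.zeros((400,830,3),np.uint8)[:, :800]; c[:400,:400]=a[:,:400]; c[:360,405:795]=b
cv2.imwrite('pics/w4.png',c)
E
```

```text
(no output)
```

View pics/w4.png

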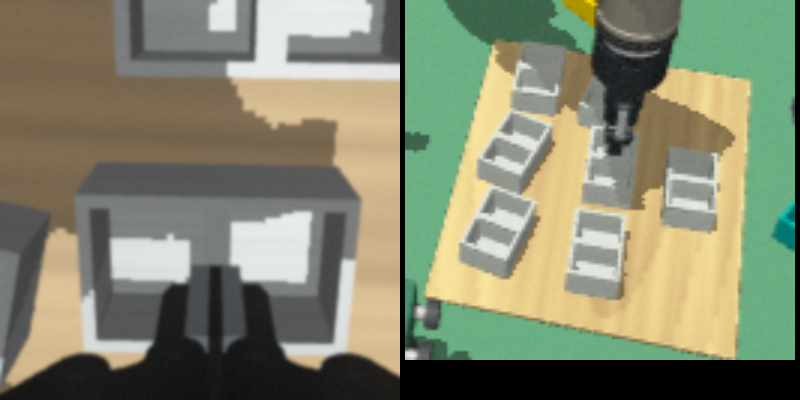

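```bash
python3 - <<'E'
from t import *
o,R=pose(); p=o['tcp_pos']
for n in('scene','wrist','top'):
    C=cam(n,o); print(n,proj([p,p+[0,0,.03],p+[0,0,.05],p+[0,-.03,0],p+[0,-.03,.03]],C).round(0).tolist())
s=grab_frame('scene');w=grab_frame('wrist')
for im,n in((s,'scene'),(w,'wrist')):
    for q,c in zip(proj([p,p+[0,0,.03],p+[0,-.03,0]],cam(n,o)),((0,0,255),(0,255,0),(255,0,0))): cv2.circle(im,tuple(int(round(v)) for v in q),1,c,-1)
c=np.zeros((500,800,3),np.uint8); c[:480,:400]=cv2.resize(s[190:286,290:370],(400,480),interpolation=0); c[:480,400:]=cv2.resize(w[160:280,210:310],(400,480),interpolation=0)
cv2.imwrite('pics/w5.png',c)
E
```

```text
t8.6 tcp [0.4723 0.3603 0.0135] psi92.86 z [ 0. -0. -1.] w0.0002 F [-0.4  0.2 -0.6] j [-0.23  0.68 -0.71  1.85  0.59  0.84 -1.19]
scene [[323.0, 237.0], [324.0, 232.0], [325.0, 228.0], [314.0, 236.0], [315.0, 230.0]]
wrist [[259.0, 217.0], [259.0, 238.0], [259.0, 256.0], [257.0, 255.0], [256.0, 281.0]]
top [[199.0, 212.0], [198.0, 211.0], [198.0, 210.0], [207.0, 212.0], [206.0, 211.0]]
```

View pics/w5.png

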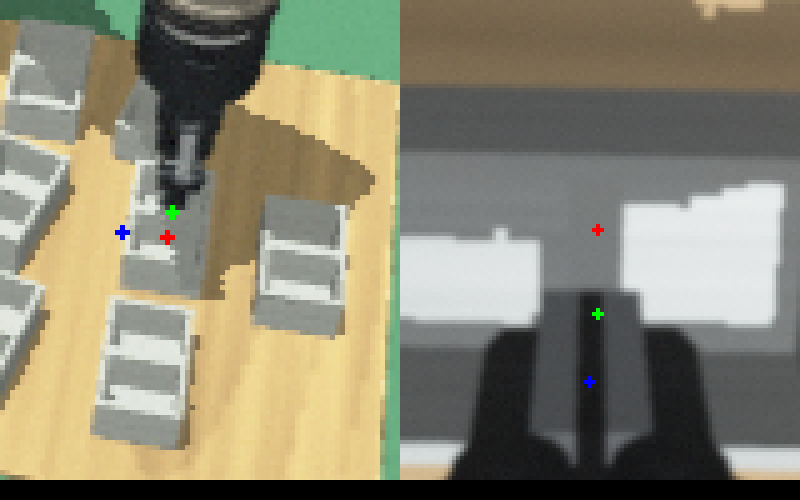

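```bash
python3 - <<'E'
from bench import r
for k in dir(r):
    if k[0]!='_':
        v=getattr(r,k); print(k, '' if callable(v) else v)
E
```

```text
Unreachable 
grip_depth 0.0187
```

Both views put the shut fingertips about 35 mm above the reported TCP, so they are still over the web. I'll open and go lower in steps, watching the force.

Call:
apply_moves(moves=[[0,0,0,0,0,0,-0.3],[0,0,0,0,0,0,-0.3],[0,0,0,0,0,0,-0.3],[0,0,0,0,0,0,-0.3],[0,0,0,0,0,0.005,-0.3],[0,0,0,0,0,0.005,-0.3],[0,0,0,0,0,0.005,-0.3],[0,0,0,0,0,0,-0.3]])

```text
clock: 9.4
tcp_pos: [0.4716, 0.3596, -0.003]
orientation: [-2.165, -2.276, 0.003]
contact_force: [-0.8, -1.1, -0.5]
grip_width: 0.0299
gripper_force: 0.0
```

Call:
apply_moves(moves=[[0,0,0,0,0,0.003,-0.3],[0,0,0,0,0,0.003,-0.3],[0,0,0,0,0,0.002,-0.3],[0,0,0,0,0,0,-0.3],[0,0,0,0,0,0,-0.3],[0,0,0,0,0,0,-0.3],[0,0,0,0,0,0,-0.3],[0,0,0,0,0,0,-0.3]])

```text
clock: 10.07
tcp_pos: [0.4724, 0.3605, -0.0093]
orientation: [2.165, 2.276, 0.001]
contact_force: [0.3, -0.7, 0.4]
grip_width: 0.0298
gripper_force: 0.0
```

```bash
python3 - <<'E'
from t import *
o,R=pose(); p=o['tcp_pos']
s=grab_frame('scene');w=grab_frame('wrist')
c=np.zeros((500,800,3),np.uint8); c[:480,:400]=cv2.resize(s[190:286,290:370],(400,480),interpolation=0); c[:480,400:]=cv2.resize(w[160:280,210:310],(400,480),interpolation=0)
cv2.imwrite('pics/w6.png',c)
E
```

```text
t10.1 tcp [ 0.4724  0.3605 -0.0093] psi92.85 z [ 3.e-04  2.e-04 -1.e+00] w0.0298 F [ 0.3 -0.7  0.4] j [-0.25  0.71 -0.69  1.86  0.61  0.8  -1.21]
```

View pics/w6.png

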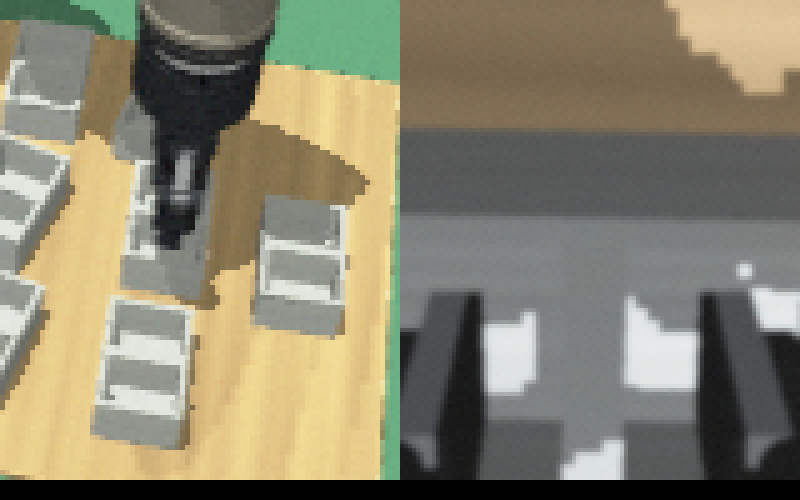

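The reported TCP is at z=-0.009 with no contact, which confirms an offset along the tool. I'll probe down for the cavity floor.

Call:
apply_moves(moves=[[0,0,0,0,0,0.003,-0.3],[0,0,0,0,0,0.003,-0.3],[0,0,0,0,0,0.002,-0.3],[0,0,0,0,0,0.002,-0.3],[0,0,0,0,0,0,-0.3],[0,0,0,0,0,0,-0.3],[0,0,0,0,0,0,-0.3],[0,0,0,0,0,0,-0.3]])

```text
clock: 10.83
tcp_pos: [0.4723, 0.3605, -0.0194]
orientation: [-2.165, -2.276, -0.0]
contact_force: [-0.4, -0.1, -0.0]
grip_width: 0.0299
gripper_force: 0.0
```

Call:
apply_moves(moves=[[0,0,0,0,0,0.001,-0.3],[0,0,0,0,0,0.001,-0.3],[0,0,0,0,0,0.001,-0.3],[0,0,0,0,0,0,-0.3],[0,0,0,0,0,0,-0.3],[0,0,0,0,0,0,-0.3],[0,0,0,0,0,0,-0.3],[0,0,0,0,0,0,-0.3]])

```text
clock: 11.5
tcp_pos: [0.4723, 0.3604, -0.0225]
orientation: [-2.165, -2.276, -0.0]
contact_force: [0.6, -0.0, 1.1]
grip_width: 0.0298
gripper_force: 0.0
```

Call:
apply_moves(moves=[[0,0,0,0,0,0.001,-0.3],[0,0,0,0,0,0.001,-0.3],[0,0,0,0,0,0,-0.3],[0,0,0,0,0,0,-0.3],[0,0,0,0,0,0,-0.3],[0,0,0,0,0,0,-0.3],[0,0,0,0,0,0,-0.3],[0,0,0,0,0,0,-0.3]])

```text
clock: 12.17
tcp_pos: [0.4723, 0.3604, -0.0245]
orientation: [2.165, 2.276, 0.0]
contact_force: [0.6, -0.1, 0.1]
grip_width: 0.0296
gripper_force: 0.0
```

Call:
apply_moves(moves=[[0,0,0,0,0,0,-1],[0,0,0,0,0,0,-1],[0,0,0,0,0,0,-1],[0,0,0,0,0,0,-1],[0,0,0,0,0,0,-1],[0,0,0,0,0,0,-1],[0,0,0,0,0,0,-1],[0,0,0,0,0,0,-1]], grip_force=60)

```text
clock: 12.83
tcp_pos: [0.4724, 0.3605, -0.0243]
orientation: [2.165, 2.276, 0.0]
contact_force: [-0.4, 0.7, 2.8]
grip_width: 0.0071
gripper_force: 59.3
```

```bash
python3 - <<'E'
from t import *
here()
E
```

```text
t12.8 tcp [ 0.4724  0.3605 -0.0243] psi92.85 z [ 3.e-04  2.e-04 -1.e+00] w0.0071 F [-0.4  0.7  2.8] j [-0.26  0.73 -0.67  1.86  0.63  0.78 -1.23]
here s,t,z [0.4446 0.0063] -0.0243
```

The grip is on at width 7.1 mm. The floor touch puts the underside at reported TCP + 32 mm. I'll carry this box to back_left.

Call:
apply_moves(moves=[[0,0,0,0,0,-0.03,-1],[0,0,0,0,0,-0.04,-1],[0,0,0,0,0,-0.04,-1],[0,0,0,0,0,-0.04,-1],[0,0,0,0,0,-0.03,-1],[0,0,-0.19,0,0,0,-1],[0,0,0,-0.037,0.0028,0,-1],[0,0,0,-0.037,0.0028,0,-1]])

```text
clock: 13.5
tcp_pos: [0.4819, 0.2884, 0.1556]
orientation: [-2.136, -2.303, -0.002]
contact_force: [0.3, -1.6, -1.2]
grip_width: 0.0072
gripper_force: 58.7
```

Call:
apply_moves(moves=[[0,0,0,-0.037,0.0028,0,-1],[0,0,0,-0.037,0.0028,0,-1],[0,0,0,-0.037,0.0028,0,-1],[0,0,0,-0.037,0.0028,0,-1],[0,0,0,-0.037,0.0028,0,-1],[0,0,0,-0.037,0.0028,0,-1],[0,0,0,-0.037,0.0028,0,-1],[0,0,0,-0.037,0.0028,0,-1]])

```text
clock: 14.17
tcp_pos: [0.5252, -0.0089, 0.1548]
orientation: [-2.142, -2.297, 0.002]
contact_force: [-0.1, 1.6, -1.1]
grip_width: 0.0073
gripper_force: 58.7
```

Call:
apply_moves(moves=[[0,0,0,-0.037,0.0028,0,-1],[0,0,0,-0.037,0.0028,0,-1],[0,0,0,-0.037,0.0028,0,-1],[0,0,0,-0.037,0.0028,0,-1],[0,0,0,0,0,0,-1],[0,0,0,0,0,0,-1],[0,0,0,0,0,0,-1],[0,0,0,0,0,0,-1]])

```text
clock: 14.83
tcp_pos: [0.5471, -0.152, 0.1551]
orientation: [-2.139, -2.299, -0.0]
contact_force: [0.0, 0.8, -0.5]
grip_width: 0.0069
gripper_force: 58.7
```

```bash
python3 - <<'E'
from t import *
here(); boxes('top',.008,.45)
E
```

```text
t14.8 tcp [ 0.5471 -0.152   0.1551] psi94.13 z [-7.e-04  8.e-04 -1.e+00] w0.0069 F [ 0.   0.8 -0.5] j [ 0.74  0.44 -0.75  1.82  0.35  1.02 -0.07]
here s,t,z [-0.0719  0.0451] 0.1551
p0.85 sat  4 px(224,183) x0.5852 y0.2566 yaw-13.4 err0.09 
p0.85 sat167 px(139,246) x0.3317 y0.5977 yaw-81.0 err0.08 
p0.81 sat  4 px(199,183) x0.5875 y0.3600 yaw1.2 err0.07 
p0.76 sat255 px(209,278) x0.2021 y0.3137 yaw51.9 err0.10 
p0.71 sat  4 px(224,210) x0.4735 y0.2545 yaw-17.6 err0.09 
p0.66 sat  4 px(222,239) x0.3568 y0.2619 yaw-0.3 err0.09 
p0.63 sat255 px(144,204) x0.5022 y0.5848 yaw59.7 err0.10 
p0.62 sat255 px(205,139) x0.7776 y0.3375 yaw21.3 err0.11 
p0.56 sat  4 px(200,236) x0.3684 y0.3503 yaw-9.3 err0.10
```

Call:
apply_moves(moves=[[0,0,0,-0.0015,0,0.03,-1],[0,0,0,0,0,0.03,-1],[0,0,0,0,0,0.03,-1],[0,0,0,0,0,0.018,-1],[0,0,0,0,0,0.008,-1],[0,0,0,0,0,0.004,-1],[0,0,0,0,0,0,-1],[0,0,0,0,0,0,-1]])

```text
clock: 15.6
tcp_pos: [0.5486, -0.1549, 0.0367]
orientation: [2.141, 2.297, 0.002]
contact_force: [-0.9, -0.5, -1.0]
grip_width: 0.0069
gripper_force: 58.8
```

Call:
apply_moves(moves=[[0,0,0,0,0,0,-1],[0,0,0,0,0,0,-0.3],[0,0,0,0,0,0,-0.3],[0,0,0,0,0,0,-0.3],[0,0,0,0,0,0,-0.3],[0,0,0,0,0,0,-0.3],[0,0,0,0,0,-0.03,-0.3],[0,0,0,0,0,-0.04,-0.3]])

```text
clock: 16.27
tcp_pos: [0.5446, -0.1547, 0.1032]
orientation: [-2.138, -2.293, 0.005]
contact_force: [1.1, -0.6, 0.1]
grip_width: 0.03
gripper_force: 0.0
```

Call:
apply_moves(moves=[[0,0,0,0.02,0,-0.04,-0.3],[0,0,0,0.036,0,-0.02,-0.3],[0,0,0,0.036,0,0,-0.3],[0,0,0,0,0,0,-0.3],[0,0,0,0,0,0,-0.3],[0,0,0,0,0,0,-0.3],[0,0,0,0,0,0,-0.3],[0,0,0,0,0,0,-0.3]])

```text
clock: 16.93
tcp_pos: [0.541, -0.0662, 0.1621]
orientation: [-2.145, -2.295, 0.001]
contact_force: [0.0, 0.6, 0.1]
grip_width: 0.0303
gripper_force: 0.0
```

```bash
python3 - <<'E'
from t import *
here(); img,b=boxes('wrist',.065,.4)
for q in b: print(tf(q[2]).round(4))
print('--'); boxes('top',.008,.15)
E
```

```text
t16.9 tcp [ 0.541  -0.0662  0.1621] psi93.86 z [-1.1e-03 -1.0e-04 -1.0e+00] w0.0303 F [0.  0.6 0.1] j [ 0.63  0.4  -0.78  1.86  0.33  1.02 -0.22]
here s,t,z [0.0141 0.045 ] 0.1621
p0.97 sat  7 px(257,267) x0.5448 y-0.1678 yaw-89.8 err0.41 
[-0.0875  0.0417]
--
p0.82 sat  4 px(178,209) x0.4824 y0.4461 yaw2.0 err0.10 
p0.80 sat255 px(144,204) x0.5021 y0.5837 yaw59.9 err0.11 
p0.77 sat  5 px(199,183) x0.5889 y0.3601 yaw-0.3 err0.12 
p0.76 sat  4 px(222,238) x0.3577 y0.2621 yaw0.7 err0.11 
p0.72 sat  4 px(201,237) x0.3672 y0.3474 yaw-11.5 err0.09 
p0.72 sat255 px(205,140) x0.7743 y0.3376 yaw21.8 err0.09 
p0.67 sat255 px(209,278) x0.2014 y0.3132 yaw53.2 err0.09 
p0.66 sat  4 px(224,210) x0.4758 y0.2557 yaw-12.5 err0.12 
p0.61 sat  4 px(224,183) x0.5863 y0.2578 yaw-12.4 err0.11 
p0.57 sat168 px(139,246) x0.3314 y0.5986 yaw-79.1 err0.10
```

Box 1 is placed and the others are where they were. Next is box D for back_right.

Call:
apply_moves(moves=[[0,0,0,0.034,-0.016,0,-0.3],[0,0,0,0.034,-0.016,0,-0.3],[0,0,0,0.034,-0.016,0,-0.3],[0,0,0,0.034,-0.016,0,-0.3],[0,0,0,0.034,-0.016,0,-0.3],[0,0,0,0.034,-0.016,0,-0.3],[0,0,0,0.034,-0.016,0,-0.3],[0,0,0,0.034,-0.016,0,-0.3]])

```text
clock: 17.8
tcp_pos: [0.3937, 0.1988, 0.1629]
orientation: [2.143, 2.296, 0.001]
contact_force: [0.9, -0.4, -0.5]
grip_width: 0.03
gripper_force: 0.0
```

Call:
apply_moves(moves=[[0,0,0,0.034,-0.016,0,-0.3],[0,0,0,0.033,-0.016,0,-0.3],[0,0,0.4,0,0,0.03,-0.3],[0,0,0,0,0,0.04,-0.3],[0,0,0,0,0,0.03,-0.3],[0,0,0,0,0,0,-0.3],[0,0,0,0,0,0,-0.3],[0,0,0,0,0,0,-0.3]])

```text
clock: 18.47
tcp_pos: [0.3588, 0.2632, 0.0641]
orientation: [-2.19, -2.252, -0.003]
contact_force: [0.4, 0.6, 0.1]
grip_width: 0.0296
gripper_force: 0.0
```

```bash
python3 - <<'E'
from t import *
here(); img,b=boxes('wrist',.008,.4)
E
```

```text
t18.5 tcp [0.3588 0.2632 0.0641] psi91.59 z [ 0.0011  0.0012 -1.    ] w0.0296 F [0.4 0.6 0.1] j [-0.04  0.42 -0.87  2.16  0.47  0.76 -1.18]
here s,t,z [ 0.3554 -0.1138] 0.0641
p0.88 sat  5 px(256,201) x0.3577 y0.2606 yaw1.2 err0.04 
p0.83 sat  6 px(490,207) x0.5867 y0.2585 yaw-5.8 err0.05 EDGE
p0.71 sat  5 px(275,88) x0.3683 y0.3467 yaw-11.8 err0.02 
p0.67 sat172 px(56,127) x0.2055 y0.3130 yaw50.6 err0.06 EDGE
p0.62 sat  6 px(398,214) x0.4736 y0.2534 yaw-15.2 err0.02 
p0.58 sat  8 px(505,95) x0.5873 y0.3577 yaw1.5 err0.05 EDGE
```

Call:
apply_moves(moves=[[0,0,0,-0.0026,-0.001,0.03,-0.3],[0,0,0,0,0,0.03,-0.3],[0,0,0,0,0,0.016,-0.3],[0,0,0,0,0,0.008,-0.3],[0,0,0,0,0,0.002,-0.3],[0,0,0,0,0,0,-0.3],[0,0,0,0,0,0,-1],[0,0,0,0,0,0,-1]])

```text
clock: 19.23
tcp_pos: [0.3582, 0.2604, -0.0219]
orientation: [2.19, 2.251, 0.004]
contact_force: [-4.6, -5.0, 38.4]
grip_width: 0.0069
gripper_force: 53.8
```

Call:
apply_moves(moves=[[0,0,0,0,0,0,-1],[0,0,0,0,0,0,-1],[0,0,0,0,0,0,-1],[0,0,0,0,0,0,-1],[0,0,0,0,0,-0.025,-1],[0,0,0,0,0,-0.04,-1],[0,0,0,0,0,-0.04,-1],[0,0,0,0,0,-0.04,-1]])

```text
clock: 19.9
tcp_pos: [0.3563, 0.2596, 0.1238]
orientation: [-2.189, -2.253, 0.001]
contact_force: [1.5, -0.0, -1.8]
grip_width: 0.0067
gripper_force: 59.0
```

Call:
apply_moves(moves=[[0,0,-0.4,0,0,-0.035,-1],[0,0,0,-0.0357,0.0058,0,-1],[0,0,0,-0.0357,0.0058,0,-1],[0,0,0,-0.0357,0.0058,0,-1],[0,0,0,-0.0357,0.0058,0,-1],[0,0,0,-0.0357,0.0058,0,-1],[0,0,0,-0.0357,0.0058,0,-1],[0,0,0,-0.0357,0.0058,0,-1]])

```text
clock: 20.57
tcp_pos: [0.415, 0.0113, 0.1576]
orientation: [2.141, 2.296, 0.0]
contact_force: [1.1, 0.9, -1.5]
grip_width: 0.0068
gripper_force: 59.1
```

Call:
apply_moves(moves=[[0,0,0,-0.0357,0.0058,0,-1],[0,0,0,-0.0357,0.0058,0,-1],[0,0,0,-0.0357,0.0058,0,-1],[0,0,0,-0.0357,0.0058,0,-1],[0,0,0,-0.0357,0.0058,0,-1],[0,0,0,0,0,0,-1],[0,0,0,0,0,0,-1],[0,0,0,0,0,0,-1]])

```text
clock: 21.23
tcp_pos: [0.4561, -0.1622, 0.1571]
orientation: [-2.143, -2.297, -0.001]
contact_force: [-0.7, 0.8, -0.7]
grip_width: 0.007
gripper_force: 59.0
```

```bash
python3 - <<'E'
from t import *
here(); img,b=boxes('wrist',.065,.3)
for q in b: print(tf(q[2]).round(4))
b=boxes('top',.065,.3)[1]
for q in b: print(tf(q[2]).round(4))
E
```

```text
t21.2 tcp [ 0.4561 -0.1622  0.1571] psi94.00 z [ 1.e-04  3.e-04 -1.e+00] w0.0070 F [-0.7  0.8 -0.7] j [ 0.86  0.29 -0.75  2.    0.24  0.94  0.05]
here s,t,z [-0.0757 -0.0464] 0.1571
p0.75 sat  8 px(257,236) x0.4911 y-0.2020 yaw3.2 err0.65 
p0.62 sat  6 px(362,184) x0.5474 y-0.1569 yaw4.1 err0.16 
[-0.1179 -0.0143]
[-0.0768  0.0451]
p0.86 sat  4 px(224,210) x0.4661 y0.2501 yaw-15.4 err0.16 
p0.80 sat169 px(139,246) x0.3281 y0.5805 yaw-81.9 err0.12 
p0.75 sat  4 px(224,184) x0.5731 y0.2525 yaw-11.3 err0.13 
p0.73 sat  4 px(325,187) x0.5500 y-0.1533 yaw1.0 err0.27 
p0.67 sat255 px(210,279) x0.2007 y0.3051 yaw52.8 err0.09 
p0.66 sat255 px(144,204) x0.4923 y0.5680 yaw61.6 err0.10 
p0.58 sat  5 px(178,209) x0.4734 y0.4354 yaw-0.4 err0.10 
p0.56 sat  4 px(201,236) x0.3625 y0.3412 yaw-11.3 err0.15 
p0.54 sat  5 px(199,183) x0.5740 y0.3522 yaw1.7 err0.10 
p0.48 sat255 px(205,141) x0.7545 y0.3314 yaw21.5 err0.16 
[ 0.3348 -0.0076]
[ 0.6741 -0.1223]
[0.3298 0.0993]
[-0.0734  0.0479]
[ 0.4082 -0.2685]
[0.6502 0.0407]
[0.5192 0.0126]
[ 0.433  -0.1046]
[0.4291 0.1071]
[0.3958 0.2857]
```

Call:
apply_moves(moves=[[0,0,0,0.0005,0.0014,0.03,-1],[0,0,0,0,0,0.03,-1],[0,0,0,0,0,0.03,-1],[0,0,0,0,0,0.018,-1],[0,0,0,0,0,0.008,-1],[0,0,0,0,0,0.004,-1],[0,0,0,0,0,0,-1],[0,0,0,0,0,0,-1]])

```text
clock: 22.1
tcp_pos: [0.4587, -0.1621, 0.0378]
orientation: [2.141, 2.297, 0.001]
contact_force: [0.6, 0.2, -1.5]
grip_width: 0.0066
gripper_force: 59.0
```

Call:
apply_moves(moves=[[0,0,0,0,0,0,-0.3],[0,0,0,0,0,0,-0.3],[0,0,0,0,0,0,-0.3],[0,0,0,0,0,0,-0.3],[0,0,0,0,0,-0.03,-0.3],[0,0,0,0,0,-0.04,-0.3],[0,0,0,0,0,-0.04,-0.3],[0,0,0,0,0,-0.012,-0.3]])

```text
clock: 22.77
tcp_pos: [0.461, -0.1624, 0.1642]
orientation: [2.137, 2.293, 0.005]
contact_force: [0.6, -0.5, -0.7]
grip_width: 0.0298
gripper_force: 0.0
```

Call:
apply_moves(moves=[[0,0,0,0.0375,0.0041,0,-0.3],[0,0,0,0.0375,0.0041,0,-0.3],[0,0,0,0.0375,0.0041,0,-0.3],[0,0,0,0.0375,0.0041,0,-0.3],[0,0,0,0.0375,0.0041,0,-0.3],[0,0,0,0.0375,0.0041,0,-0.3],[0,0,0,0.0375,0.0041,0,-0.3],[0,0,0,0.0375,0.0041,0,-0.3]])

```text
clock: 23.43
tcp_pos: [0.4694, 0.1409, 0.1589]
orientation: [2.143, 2.296, 0.0]
contact_force: [0.5, 0.6, 0.4]
grip_width: 0.0297
gripper_force: 0.0
```

Call:
apply_moves(moves=[[0,0,0,0.0375,0.0041,0,-0.3],[0,0,0,0.0375,0.0041,0,-0.3],[0,0,0,0.0375,0.0041,0,-0.3],[0,0,1,0,0,0.03,-0.3],[0,0,1,0,0,0.035,-0.3],[0,0,1,0,0,0.03,-0.3],[0,0,0.2,0,0,0,-0.3],[0,0,0,0,0,0,-0.3]])

```text
clock: 24.1
tcp_pos: [0.4729, 0.252, 0.0631]
orientation: [-2.493, -1.91, 0.005]
contact_force: [-0.0, -0.5, -0.1]
grip_width: 0.03
gripper_force: 0.0
```

```bash
cat > look.py <<'E'
from t import *
import sys
# look at board box nearest to the TCP: print correction in tool axes
o,R=pose(); img,b=boxes('wrist',.008,.3)
g=[q for q in b if q[1]<60]
q=min(g,key=lambda q:np.hypot(*(np.array(q[2][:2])-o['tcp_pos'][:2])))
d=R.T@np.r_[np.array(q[2][:2])-o['tcp_pos'][:2],0]
psi=np.degrees(np.arctan2(R[1,0],R[0,0])); w=np.degrees(q[2][2])
print('CORR tool x %.4f y %.4f turn units %.2f  z %.4f  box s,t'%(d[0],d[1],-((w+90-psi+90)%180-90)/6,o['tcp_pos'][2]),tf(q[2]).round(4))
E
python3 look.py
```

```text
t24.1 tcp [0.4729 0.252  0.0631] psi74.92 z [-0.0026 -0.0015 -1.    ] w0.0300 F [-0.  -0.5 -0.1] j [-0.04  0.52 -0.72  1.96  0.46  0.83 -1.27]
p0.79 sat  6 px(84,116) x0.3682 y0.3467 yaw-11.5 err0.02 
p0.74 sat  6 px(379,27) x0.5877 y0.3578 yaw1.9 err0.01 EDGE
p0.73 sat  6 px(259,197) x0.4742 y0.2534 yaw-14.7 err0.03 
CORR tool x 0.0017 y 0.0009 turn units -0.06  z 0.0631  box s,t [0.3376 0.0007]
```

Call:
apply_moves(moves=[[0,0,-0.05,0.0017,0.0008,0.03,-0.3],[0,0,0,0,0,0.03,-0.3],[0,0,0,0,0,0.014,-0.3],[0,0,0,0,0,0.005,-0.3],[0,0,0,0,0,0.002,-0.3],[0,0,0,0,0,0,-0.3],[0,0,0,0,0,0,-1],[0,0,0,0,0,0,-1]])

```text
clock: 24.87
tcp_pos: [0.4762, 0.2545, -0.0157]
orientation: [2.49, 1.914, 0.004]
contact_force: [-4.2, -4.1, 29.3]
grip_width: 0.0072
gripper_force: 44.4
```

Call:
apply_moves(moves=[[0,0,0,0,0,0,-1],[0,0,0,0,0,0,-1],[0,0,0,0,0,0,-1],[0,0,0,0,0,0,-1],[0,0,0,0,0,-0.025,-1],[0,0,0,0,0,-0.04,-1],[0,0,1,0,0,-0.04,-1],[0,0,1,0,0,-0.04,-1]])

```text
clock: 25.53
tcp_pos: [0.4745, 0.2538, 0.1297]
orientation: [-2.68, -1.638, 0.001]
contact_force: [1.4, -1.2, -1.8]
grip_width: 0.0064
gripper_force: 60.3
```

Call:
apply_moves(moves=[[0,0,1,0,0,-0.035,-1],[0,0,1,0,0,0,-1],[0,0,1,0,0,0,-1],[0,0,1,0,0,0,-1],[0,0,1,0,0,0,-1],[0,0,1,0,0,0,-1],[0,0,1,0,0,0,-1],[0,0,1,0,0,0,-1]])

```text
clock: 26.2
tcp_pos: [0.475, 0.2538, 0.1633]
orientation: [-3.115, -0.405, -0.001]
contact_force: [0.3, -0.2, -1.3]
grip_width: 0.0065
gripper_force: 60.3
```

Call:
apply_moves(moves=[[0,0,1,0,0,0,-1],[0,0,0.9,0,0,0,-1],[0,0,0,0.0066,0.0375,0,-1],[0,0,0,0.0066,0.0375,0,-1],[0,0,0,0.0066,0.0375,0,-1],[0,0,0,0.0066,0.0375,0,-1],[0,0,0,0.0066,0.0375,0,-1],[0,0,0,0.0066,0.0375,0,-1]])

```text
clock: 26.87
tcp_pos: [0.5292, 0.0302, 0.1635]
orientation: [3.14, 0.102, 0.001]
contact_force: [0.4, 1.4, -1.7]
grip_width: 0.0067
gripper_force: 60.3
```

Call:
apply_moves(moves=[[0,0,0,0.0066,0.0375,0,-1],[0,0,0,0.0066,0.0375,0,-1],[0,0,0,0.0066,0.0375,0,-1],[0,0,0,0,0,0,-1],[0,0,0,0,0,0,-1],[0,0,0,0,0,0,-1],[0,0,0,0,0,0,-1],[0,0,0,0,0,0,-1]])

```text
clock: 27.53
tcp_pos: [0.5561, -0.0773, 0.163]
orientation: [-3.139, -0.106, -0.0]
contact_force: [0.1, 0.0, -1.3]
grip_width: 0.0062
gripper_force: 60.3
```

```bash
python3 - <<'E'
from t import *
here(); img,b=boxes('wrist',.065,.3)
for q in b: print(tf(q[2]).round(4))
E
```

```text
t27.5 tcp [ 0.5561 -0.0773  0.163 ] psi3.85 z [ 3.e-04  4.e-04 -1.e+00] w0.0062 F [ 0.1  0.  -1.3] j [ 0.34  0.35 -0.39  1.84  0.16  0.98 -1.62]
here s,t,z [0.0019 0.0593] 0.163
p0.94 sat  8 px(350,263) x0.4459 y-0.1838 yaw24.7 err4.05 
p0.93 sat176 px(8,369) x0.2679 y0.2536 yaw-38.6 err0.07 EDGE
p0.87 sat  6 px(345,188) x0.5475 y-0.1578 yaw4.7 err0.40 
p0.64 sat 20 px(174,194) x0.5480 y0.0323 yaw1.8 err0.72 
[-0.0966 -0.0581]
[ 0.3522 -0.2051]
[-0.0777  0.0451]
[0.1119 0.0589]
```

Call:
apply_moves(moves=[[0,0,0,0.0007,0.0018,0.03,-1],[0,0,0,0,0,0.03,-1],[0,0,0,0,0,0.03,-1],[0,0,0,0,0,0.018,-1],[0,0,0,0,0,0.009,-1],[0,0,0,0,0,0.005,-1],[0,0,0,0,0,0,-1],[0,0,0,0,0,0,-1]])

```text
clock: 28.3
tcp_pos: [0.5581, -0.0804, 0.042]
orientation: [3.14, 0.103, 0.003]
contact_force: [0.8, 0.3, -1.3]
grip_width: 0.0066
gripper_force: 60.5
```

Call:
apply_moves(moves=[[0,0,0,0,0,0,-0.3],[0,0,0,0,0,0,-0.3],[0,0,0,0,0,0,-0.3],[0,0,0,0,0,0,-0.3],[0,0,0,0,0,-0.03,-0.3],[0,0,0,0,0,-0.04,-0.3],[0,0,0,0,0,-0.04,-0.3],[0,0,0,0,0,-0.012,-0.3]])

```text
clock: 28.97
tcp_pos: [0.5605, -0.0807, 0.1689]
orientation: [3.139, 0.101, 0.014]
contact_force: [0.8, -0.2, 0.4]
grip_width: 0.0301
gripper_force: 0.0
```

Call:
apply_moves(moves=[[0,0,0,0.0057,-0.037,0,-0.3],[0,0,0,0.0057,-0.037,0,-0.3],[0,0,0,0.0057,-0.037,0,-0.3],[0,0,0,0.0057,-0.037,0,-0.3],[0,0,0,0.0057,-0.037,0,-0.3],[0,0,0,0.0057,-0.037,0,-0.3],[0,0,0,0.0057,-0.037,0,-0.3],[0,0,0,0.0057,-0.037,0,-0.3]])

```text
clock: 29.63
tcp_pos: [0.5834, 0.2191, 0.1627]
orientation: [3.14, 0.101, 0.0]
contact_force: [1.2, -0.2, 1.1]
grip_width: 0.0299
gripper_force: 0.0
```

Call:
apply_moves(moves=[[0,0,0,0.0057,-0.037,0,-0.3],[0,0,-1,0,0,0,-0.3],[0,0,-1,0,0,0,-0.3],[0,0,-1,0,0,0,-0.3],[0,0,-1,0,0,0,-0.3],[0,0,-1,0,0,0,-0.3],[0,0,-1,0,0,0,-0.3],[0,0,-1,0,0,0,-0.3]])

```text
clock: 30.3
tcp_pos: [0.5868, 0.2546, 0.1625]
orientation: [2.892, 1.227, -0.0]
contact_force: [0.4, 0.4, -0.3]
grip_width: 0.0298
gripper_force: 0.0
```

Call:
apply_moves(moves=[[0,0,-1,0,0,0,-0.3],[0,0,-1,0,0,0.03,-0.3],[0,0,-1,0,0,0.035,-0.3],[0,0,-1,0,0,0.03,-0.3],[0,0,-1,0,0,0,-0.3],[0,0,-0.3,0,0,0,-0.3],[0,0,0,0,0,0,-0.3],[0,0,0,0,0,0,-0.3]])

```text
clock: 30.97
tcp_pos: [0.5869, 0.2547, 0.0676]
orientation: [-2.452, -1.964, -0.0]
contact_force: [-0.9, -0.9, 1.2]
grip_width: 0.0302
gripper_force: 0.0
```

```bash
python3 look.py
```

```text
t31.0 tcp [0.5869 0.2547 0.0676] psi77.40 z [-1.e-04  2.e-04 -1.e+00] w0.0302 F [-0.9 -0.9  1.2] j [-0.01  0.66 -0.7   1.71  0.5   0.96 -1.12]
p0.87 sat  6 px(255,196) x0.5848 y0.2559 yaw-11.6 err0.03 
p0.68 sat  6 px(40,10) x0.4821 y0.4454 yaw2.0 err0.02 EDGE
p0.67 sat  6 px(14,147) x0.3681 y0.3462 yaw-10.8 err0.03 EDGE
p0.65 sat173 px(466,48) x0.7721 y0.3381 yaw20.6 err0.03 EDGE
CORR tool x 0.0007 y -0.0023 turn units -0.17  z 0.0676  box s,t [0.3324 0.1111]
```

Call:
apply_moves(moves=[[0,0,-0.17,0.0007,-0.0023,0.03,-0.3],[0,0,0,0,0,0.03,-0.3],[0,0,0,0,0,0.014,-0.3],[0,0,0,0,0,0.005,-0.3],[0,0,0,0,0,0.002,-0.3],[0,0,0,0,0,0,-0.3],[0,0,0,0,0,0,-1],[0,0,0,0,0,0,-1]])

```text
clock: 31.73
tcp_pos: [0.5858, 0.2566, -0.0116]
orientation: [2.432, 1.987, 0.004]
contact_force: [-2.9, -3.0, 21.0]
grip_width: 0.0067
gripper_force: 39.0
```

Call:
apply_moves(moves=[[0,0,0,0,0,0,-1],[0,0,0,0,0,0,-1],[0,0,0,0,0,0,-1],[0,0,0,0,0,0,-1],[0,0,0,0,0,-0.025,-1],[0,0,0,0,0,-0.04,-1],[0,0,1,0,0,-0.04,-1],[0,0,1,0,0,-0.04,-1]])

```text
clock: 32.4
tcp_pos: [0.5841, 0.2557, 0.1334]
orientation: [-2.63, -1.716, 0.001]
contact_force: [0.7, -0.2, -0.2]
grip_width: 0.0061
gripper_force: 61.2
```

Call:
apply_moves(moves=[[0,0,1,0,0,-0.03,-1],[0,0,1,0,0,0,-1],[0,0,1,0,0,0,-1],[0,0,1,0,0,0,-1],[0,0,1,0,0,0,-1],[0,0,1,0,0,0,-1],[0,0,1,0,0,0,-1],[0,0,1,0,0,0,-1]])

```text
clock: 33.07
tcp_pos: [0.5845, 0.2559, 0.1621]
orientation: [-3.102, -0.497, -0.0]
contact_force: [0.3, -0.5, -1.0]
grip_width: 0.0063
gripper_force: 61.2
```

Call:
apply_moves(moves=[[0,0,1,0,0,0,-1],[0,0,1,0,0,0,-1],[0,0,0.4,0,0,0,-1],[0,0,0,-0.0123,0.0369,0,-1],[0,0,0,-0.0123,0.0369,0,-1],[0,0,0,-0.0123,0.0369,0,-1],[0,0,0,-0.0123,0.0369,0,-1],[0,0,0,-0.0123,0.0369,0,-1]])

```text
clock: 33.73
tcp_pos: [0.5357, 0.0659, 0.1621]
orientation: [3.139, 0.114, 0.001]
contact_force: [0.4, 0.2, -1.3]
grip_width: 0.006
gripper_force: 61.2
```

Call:
apply_moves(moves=[[0,0,0,-0.0123,0.0369,0,-1],[0,0,0,-0.0123,0.0369,0,-1],[0,0,0,-0.0123,0.0369,0,-1],[0,0,0,-0.0123,0.0369,0,-1],[0,0,0,0,0,0,-1],[0,0,0,0,0,0,-1],[0,0,0,0,0,0,-1],[0,0,0,0,0,0,-1]])

```text
clock: 34.4
tcp_pos: [0.4985, -0.0816, 0.162]
orientation: [-3.139, -0.116, -0.001]
contact_force: [0.0, -0.1, -1.0]
grip_width: 0.0066
gripper_force: 61.2
```

```bash
python3 - <<'E'
from t import *
here(); img,b=boxes('wrist',.065,.3)
for q in b: print(tf(q[2]).round(4))
E
```

```text
t34.4 tcp [ 0.4985 -0.0816  0.162 ] psi4.25 z [ 7.e-04  6.e-04 -1.e+00] w0.0066 F [ 0.  -0.1 -1. ] j [ 0.39  0.26 -0.4   1.97  0.13  0.94 -1.58]
here s,t,z [0.0017 0.0015] 0.162
p0.97 sat  4 px(345,137) x0.5477 y-0.1574 yaw4.6 err0.03 
p0.91 sat  3 px(261,121) x0.5569 y-0.0821 yaw-86.4 err0.03 
p0.75 sat  7 px(349,224) x0.4602 y-0.1760 yaw29.8 err1.06 
p0.64 sat  7 px(257,231) x0.4617 y-0.1189 yaw-85.9 err0.63 
p0.61 sat174 px(5,344) x0.2513 y0.2454 yaw-36.0 err0.06 EDGE
[-0.0774  0.0453]
[-0.0028  0.0598]
[-0.0898 -0.0433]
[-0.033  -0.0378]
[ 0.3452 -0.2223]
```

Call:
apply_moves(moves=[[0,0,0,-0.0015,0.0007,0.03,-1],[0,0,0,0,0,0.03,-1],[0,0,0,0,0,0.03,-1],[0,0,0,0,0,0.015,-1],[0,0,0,0,0,0.008,-1],[0,0,0,0,0,0.004,-1],[0,0,0,0,0,0,-1],[0,0,0,0,0,0,-1]])

```text
clock: 35.17
tcp_pos: [0.4978, -0.0832, 0.0458]
orientation: [3.139, 0.115, 0.003]
contact_force: [-0.3, -1.0, -1.3]
grip_width: 0.0062
gripper_force: 61.3
```

Call:
apply_moves(moves=[[0,0,0,0,0,0,-0.3],[0,0,0,0,0,0,-0.3],[0,0,0,0,0,0,-0.3],[0,0,0,0,0,0,-0.3],[0,0,0,0,0,-0.03,-0.3],[0,0,0,0,0,-0.04,-0.3],[0,0,0,0,0,-0.04,-0.3],[0,0,0,0,0,-0.008,-0.3]])

```text
clock: 35.83
tcp_pos: [0.5005, -0.0841, 0.1689]
orientation: [3.138, 0.113, 0.015]
contact_force: [1.2, -0.5, -0.3]
grip_width: 0.0296
gripper_force: 0.0
```

Call:
apply_moves(moves=[[0,0,0,0.0101,-0.0362,0,-0.3],[0,0,0,0.0101,-0.0362,0,-0.3],[0,0,0,0.0101,-0.0362,0,-0.3],[0,0,0,0.0101,-0.0362,0,-0.3],[0,0,0,0.0101,-0.0362,0,-0.3],[0,0,0,0.0101,-0.0362,0,-0.3],[0,0,0,0.0101,-0.0362,0,-0.3],[0,0,0,0.0101,-0.0362,0,-0.3]])

```text
clock: 36.5
tcp_pos: [0.5567, 0.2122, 0.1627]
orientation: [3.139, 0.112, 0.0]
contact_force: [-0.1, -0.0, 0.0]
grip_width: 0.0299
gripper_force: 0.0
```

Call:
apply_moves(moves=[[0,0,0,0.0101,-0.0362,0,-0.3],[0,0,0,0.0101,-0.0362,0,-0.3],[0,0,0,0.0101,-0.0362,0,-0.3],[0,0,0,0.0101,-0.0362,0,-0.3],[0,0,-1,0,0,0,-0.3],[0,0,-1,0,0,0,-0.3],[0,0,-1,0,0,0,-0.3],[0,0,-1,0,0,0,-0.3]])

```text
clock: 37.17
tcp_pos: [0.5863, 0.3582, 0.1622]
orientation: [3.045, 0.771, -0.001]
contact_force: [0.2, -0.4, -0.1]
grip_width: 0.0299
gripper_force: 0.0
```

Call:
apply_moves(moves=[[0,0,-1,0,0,0,-0.3],[0,0,-1,0,0,0,-0.3],[0,0,-1,0,0,0,-0.3],[0,0,-1,0,0,0,-0.3],[0,0,-1,0,0,0,-0.3],[0,0,-1,0,0,0.03,-0.3],[0,0,-1,0,0,0.035,-0.3],[0,0,-1,0,0,0.03,-0.3]])

```text
clock: 37.83
tcp_pos: [0.5867, 0.3576, 0.0665]
orientation: [2.469, 1.942, 0.001]
contact_force: [0.2, -1.1, -0.6]
grip_width: 0.0302
gripper_force: 0.0
```

Call:
apply_moves(moves=[[0,0,-1,0,0,0,-0.3],[0,0,-1,0,0,0,-0.3],[0,0,-0.6,0,0,0,-0.3],[0,0,0,0,0,0,-0.3],[0,0,0,0,0,0,-0.3],[0,0,0,0,0,0,-0.3],[0,0,0,0,0,0,-0.3],[0,0,0,0,0,0,-0.3]])

```text
clock: 38.5
tcp_pos: [0.5865, 0.3579, 0.068]
orientation: [2.189, 2.253, 0.0]
contact_force: [-0.2, -0.1, 0.8]
grip_width: 0.0299
gripper_force: 0.0
```

```bash
python3 look.py
```

```text
t38.5 tcp [0.5865 0.3579 0.068 ] psi91.66 z [ 5.e-04 -1.e-04 -1.e+00] w0.0299 F [-0.2 -0.1  0.8] j [-0.13  0.75 -0.78  1.58  0.58  1.05 -1.04]
p0.96 sat  6 px(260,197) x0.5877 y0.3581 yaw2.2 err0.03 
p0.87 sat  7 px(114,77) x0.4823 y0.4451 yaw2.3 err0.02 
p0.85 sat  7 px(28,207) x0.3679 y0.3463 yaw-10.9 err0.02 EDGE
p0.56 sat170 px(465,222) x0.7720 y0.3415 yaw19.3 err0.05 EDGE
CORR tool x 0.0001 y 0.0013 turn units -0.10  z 0.0680  box s,t [0.4341 0.1212]
```

Call:
apply_moves(moves=[[0,0,-0.1,0,0.0012,0.03,-0.3],[0,0,0,0,0,0.03,-0.3],[0,0,0,0,0,0.014,-0.3],[0,0,0,0,0,0.005,-0.3],[0,0,0,0,0,0.002,-0.3],[0,0,0,0,0,0,-0.3],[0,0,0,0,0,0,-1],[0,0,0,0,0,0,-1]])

```text
clock: 39.27
tcp_pos: [0.5885, 0.3588, -0.0115]
orientation: [2.176, 2.265, 0.004]
contact_force: [-3.4, -2.1, 21.4]
grip_width: 0.007
gripper_force: 38.8
```

Call:
apply_moves(moves=[[0,0,0,0,0,0,-1],[0,0,0,0,0,0,-1],[0,0,0,0,0,0,-1],[0,0,0,0,0,0,-1],[0,0,0,0,0,-0.025,-1],[0,0,0,0,0,-0.04,-1],[0,0,1,0,0,-0.04,-1],[0,0,1,0,0,-0.04,-1]])

```text
clock: 39.93
tcp_pos: [0.5871, 0.3576, 0.1332]
orientation: [-2.405, -2.02, 0.001]
contact_force: [2.6, 1.0, -0.4]
grip_width: 0.0062
gripper_force: 61.1
```

Call:
apply_moves(moves=[[0,0,1,0,0,-0.03,-1],[0,0,1,0,0,0,-1],[0,0,1,0,0,0,-1],[0,0,1,0,0,0,-1],[0,0,1,0,0,0,-1],[0,0,1,0,0,0,-1],[0,0,1,0,0,0,-1],[0,0,1,0,0,0,-1]])

```text
clock: 40.6
tcp_pos: [0.5874, 0.3578, 0.162]
orientation: [3.02, 0.867, 0.0]
contact_force: [0.1, 0.3, -1.4]
grip_width: 0.0063
gripper_force: 61.1
```

Call:
apply_moves(moves=[[0,0,1,0,0,0,-1],[0,0,1,0,0,0,-1],[0,0,1,0,0,0,-1],[0,0,1,0,0,0,-1],[0,0,0.7,0,0,0,-1],[0,0,0,-0.0139,0.0333,0,-1],[0,0,0,-0.0139,0.0333,0,-1],[0,0,0,-0.0139,0.0333,0,-1]])

```text
clock: 41.27
tcp_pos: [0.5521, 0.2547, 0.1617]
orientation: [-3.139, -0.115, 0.0]
contact_force: [0.8, -0.9, -1.5]
grip_width: 0.0062
gripper_force: 61.1
```

Call:
apply_moves(moves=[[0,0,0,-0.0139,0.0333,0,-1],[0,0,0,-0.0139,0.0333,0,-1],[0,0,0,-0.0139,0.0333,0,-1],[0,0,0,-0.0139,0.0333,0,-1],[0,0,0,-0.0139,0.0333,0,-1],[0,0,0,-0.0139,0.0333,0,-1],[0,0,0,-0.0139,0.0333,0,-1],[0,0,0,-0.0139,0.0333,0,-1]])

```text
clock: 41.93
tcp_pos: [0.4604, -0.0198, 0.1622]
orientation: [3.139, 0.113, 0.001]
contact_force: [0.8, -0.5, -0.6]
grip_width: 0.0061
gripper_force: 61.1
```

Call:
apply_moves(moves=[[0,0,0,-0.0139,0.0333,0,-1],[0,0,0,-0.0139,0.0333,0,-1],[0,0,0,0,0,0,-1],[0,0,0,0,0,0,-1],[0,0,0,0,0,0,-1],[0,0,0,0,0,0,-1],[0,0,0,0,0,0,-1],[0,0,0,0,0,0,-1]])

```text
clock: 42.6
tcp_pos: [0.4387, -0.0857, 0.1618]
orientation: [-3.139, -0.116, -0.0]
contact_force: [-0.9, 0.9, -0.6]
grip_width: 0.0063
gripper_force: 61.2
```

```bash
python3 - <<'E'
from t import *
here(); img,b=boxes('wrist',.065,.3)
for q in b: print(tf(q[2]).round(4))
E
```

```text
t42.6 tcp [ 0.4387 -0.0857  0.1618] psi4.24 z [ 1.e-04  3.e-04 -1.e+00] w0.0063 F [-0.9  0.9 -0.6] j [ 0.43  0.16 -0.41  2.09  0.08  0.9  -1.53]
here s,t,z [ 0.0018 -0.0584] 0.1618
p0.87 sat  6 px(343,165) x0.4582 y-0.1627 yaw3.9 err0.15 
p0.83 sat  8 px(257,231) x0.4019 y-0.1233 yaw-85.7 err0.63 
p0.80 sat  3 px(259,121) x0.4974 y-0.0847 yaw-86.1 err0.03 
p0.78 sat  3 px(262,43) x0.5568 y-0.0820 yaw-86.4 err0.02 
p0.74 sat  4 px(353,60) x0.5477 y-0.1573 yaw4.6 err0.02 
[-0.0763 -0.0443]
[-0.0332 -0.0978]
[-0.0013  0.0002]
[-0.0027  0.0597]
[-0.0773  0.0453]
```

Call:
apply_moves(moves=[[0,0,0,-0.0016,0.0008,0.03,-1],[0,0,0,0,0,0.03,-1],[0,0,0,0,0,0.03,-1],[0,0,0,0,0,0.015,-1],[0,0,0,0,0,0.008,-1],[0,0,0,0,0,0.004,-1],[0,0,0,0,0,0,-1],[0,0,0,0,0,0,-1]])

```text
clock: 43.37
tcp_pos: [0.4378, -0.0875, 0.0457]
orientation: [3.139, 0.114, 0.003]
contact_force: [0.6, 0.5, -1.0]
grip_width: 0.006
gripper_force: 61.2
```

Call:
apply_moves(moves=[[0,0,0,0,0,0,-0.3],[0,0,0,0,0,0,-0.3],[0,0,0,0,0,0,-0.3],[0,0,0,0,0,0,-0.3],[0,0,0,0,0,-0.03,-0.3],[0,0,0,0,0,-0.04,-0.3],[0,0,0,0,0,-0.04,-0.3],[0,0,0,0,0,-0.008,-0.3]])

```text
clock: 44.03
tcp_pos: [0.4405, -0.0879, 0.1685]
orientation: [3.138, 0.113, 0.014]
contact_force: [1.3, -0.7, 0.9]
grip_width: 0.0299
gripper_force: 0.0
```

Call:
apply_moves(moves=[[0,0,0,0.0059,-0.0376,0,-0.3],[0,0,0,0.0059,-0.0376,0,-0.3],[0,0,0,0.0059,-0.0376,0,-0.3],[0,0,0,0.0059,-0.0376,0,-0.3],[0,0,0,0.0059,-0.0376,0,-0.3],[0,0,0,0.0059,-0.0376,0,-0.3],[0,0,0,0.0059,-0.0376,0,-0.3],[0,0,0,0.0059,-0.0376,0,-0.3]])

```text
clock: 44.7
tcp_pos: [0.4622, 0.2173, 0.1626]
orientation: [3.139, 0.112, 0.0]
contact_force: [1.0, 0.1, -0.3]
grip_width: 0.03
gripper_force: 0.0
```

Call:
apply_moves(moves=[[0,0,0,0.0059,-0.0376,0,-0.3],[0,0,0,0.0059,-0.0376,0,-0.3],[0,0,0,0.0059,-0.0376,0,-0.3],[0,0,0,0.0059,-0.0376,0,-0.3],[0,0,0,0.0059,-0.0376,0,-0.3],[0,0,0,0.0059,-0.0376,0,-0.3],[0,0,-1,0,0,0,-0.3],[0,0,-1,0,0,0,-0.3]])

```text
clock: 45.37
tcp_pos: [0.4797, 0.4467, 0.162]
orientation: [-3.107, -0.454, 0.002]
contact_force: [0.2, -1.2, -0.3]
grip_width: 0.0296
gripper_force: 0.0
```

Call:
apply_moves(moves=[[0,0,-1,0,0,0,-0.3],[0,0,-1,0,0,0,-0.3],[0,0,-1,0,0,0,-0.3],[0,0,-1,0,0,0,-0.3],[0,0,-1,0,0,0,-0.3],[0,0,-1,0,0,0.03,-0.3],[0,0,-1,0,0,0.035,-0.3],[0,0,-1,0,0,0.03,-0.3]])

```text
clock: 46.03
tcp_pos: [0.4817, 0.4429, 0.0661]
orientation: [2.659, 1.674, 0.001]
contact_force: [0.2, -0.2, -1.2]
grip_width: 0.03
gripper_force: 0.0
```

Call:
apply_moves(moves=[[0,0,-1,0,0,0,-0.3],[0,0,-1,0,0,0,-0.3],[0,0,-1,0,0,0,-0.3],[0,0,-1,0,0,0,-0.3],[0,0,-0.65,0,0,0,-0.3],[0,0,0,0,0,0,-0.3],[0,0,0,0,0,0,-0.3],[0,0,0,0,0,0,-0.3]])

```text
clock: 46.7
tcp_pos: [0.4815, 0.4431, 0.0675]
orientation: [-2.185, -2.258, 0.0]
contact_force: [-0.3, 0.0, -0.3]
grip_width: 0.0297
gripper_force: 0.0
```

```bash
python3 look.py; python3 - <<'E'
from t import *
for q in boxes('top',.065,.3)[1]: print(tf(q[2]).round(4))
E
```

```text
t46.7 tcp [0.4815 0.4431 0.0675] psi91.88 z [-2.e-04 -2.e-04 -1.e+00] w0.0297 F [-0.3  0.  -0.3] j [-0.25  0.74 -0.87  1.67  0.64  1.04 -1.3 ]
p0.95 sat159 px(58,21) x0.3374 y0.5968 yaw-81.2 err0.04 EDGE
p0.93 sat  7 px(118,278) x0.3673 y0.3474 yaw-11.6 err0.83 
p0.90 sat159 px(504,303) x0.7676 y0.3441 yaw22.0 err0.04 EDGE
p0.78 sat  5 px(259,195) x0.4822 y0.4451 yaw2.2 err0.02 
p0.77 sat164 px(285,30) x0.5027 y0.5847 yaw61.7 err0.03 EDGE
p0.74 sat178 px(8,293) x0.2054 y0.3399 yaw-36.6 err0.04 EDGE
CORR tool x 0.0019 y 0.0008 turn units -0.05  z 0.0675  box s,t [0.5282 0.022 ]
p0.86 sat  4 px(307,186) x0.5589 y-0.0796 yaw89.5 err0.24 
p0.74 sat  5 px(201,236) x0.3649 y0.3410 yaw-13.2 err0.19 
p0.72 sat  4 px(326,188) x0.5497 y-0.1553 yaw4.2 err0.12 
p0.69 sat255 px(209,278) x0.2030 y0.3074 yaw52.9 err0.13 
p0.63 sat255 px(144,207) x0.4875 y0.5699 yaw56.8 err0.76 
p0.60 sat  4 px(328,210) x0.4594 y-0.1611 yaw5.3 err0.09 
p0.59 sat255 px(205,140) x0.7544 y0.3303 yaw21.1 err0.13 
p0.54 sat169 px(139,246) x0.3281 y0.5805 yaw-81.8 err0.13 
p0.48 sat  4 px(315,216) x0.4423 y-0.1095 yaw-12.6 err0.86 
p0.48 sat  4 px(314,200) x0.4958 y-0.1033 yaw-1.9 err0.86 
[-0.0006  0.062 ]
[ 0.4326 -0.1023]
[-0.0754  0.0475]
[ 0.4103 -0.2661]
[0.6524 0.036 ]
[-0.0749 -0.043 ]
[0.3947 0.2855]
[ 0.6741 -0.1223]
[-0.0222 -0.0565]
[-0.0198 -0.0027]
```

Call:
apply_moves(moves=[[0,0,-0.05,0.0019,0.0008,0.03,-0.3],[0,0,0,0,0,0.03,-0.3],[0,0,0,0,0,0.014,-0.3],[0,0,0,0,0,0.005,-0.3],[0,0,0,0,0,0.002,-0.3],[0,0,0,0,0,0,-0.3],[0,0,0,0,0,0,-1],[0,0,0,0,0,0,-1]])

```text
clock: 47.57
tcp_pos: [0.4829, 0.4462, -0.0116]
orientation: [-2.176, -2.266, -0.004]
contact_force: [-1.7, -1.9, 21.8]
grip_width: 0.0067
gripper_force: 38.7
```

Call:
apply_moves(moves=[[0,0,0,0,0,0,-1],[0,0,0,0,0,0,-1],[0,0,0,0,0,0,-1],[0,0,0,0,0,0,-1],[0,0,0,0,0,-0.025,-1],[0,0,0,0,0,-0.04,-1],[0,0,0,0,0,-0.04,-1],[0,0,0,0,0,-0.04,-1]])

```text
clock: 48.23
tcp_pos: [0.4818, 0.4447, 0.1334]
orientation: [-2.176, -2.266, 0.001]
contact_force: [2.1, 0.5, -1.6]
grip_width: 0.0064
gripper_force: 60.8
```

Call:
apply_moves(moves=[[0,0,-0.3,0,0,-0.03,-1],[0,0,0,-0.0377,0.0019,0,-1],[0,0,0,-0.0377,0.0019,0,-1],[0,0,0,-0.0377,0.0019,0,-1],[0,0,0,-0.0377,0.0019,0,-1],[0,0,0,-0.0377,0.0019,0,-1],[0,0,0,-0.0377,0.0019,0,-1],[0,0,0,-0.0377,0.0019,0,-1]])

```text
clock: 48.9
tcp_pos: [0.5142, 0.1809, 0.162]
orientation: [2.14, 2.299, -0.0]
contact_force: [0.5, -0.0, -1.0]
grip_width: 0.0063
gripper_force: 60.9
```

Call:
apply_moves(moves=[[0,0,0,-0.0377,0.0019,0,-1],[0,0,0,-0.0377,0.0019,0,-1],[0,0,0,-0.0377,0.0019,0,-1],[0,0,0,-0.0377,0.0019,0,-1],[0,0,0,-0.0377,0.0019,0,-1],[0,0,0,0,0,0,-1],[0,0,0,0,0,0,-1],[0,0,0,0,0,0,-1]])

```text
clock: 49.57
tcp_pos: [0.5372, -0.0041, 0.162]
orientation: [-2.141, -2.299, -0.001]
contact_force: [-0.2, -0.5, -0.6]
grip_width: 0.0065
gripper_force: 60.8
```

```bash
python3 - <<'E'
from t import *
here()
for q in boxes('top',.008,.3)[1]: pass
E
```

```text
t49.6 tcp [ 0.5372 -0.0041  0.162 ] psi94.09 z [ 3.e-04  3.e-04 -1.e+00] w0.0065 F [-0.2 -0.5 -0.6] j [ 0.68  0.47 -1.01  1.87  0.45  1.06 -0.44]
here s,t,z [0.0763 0.0456] 0.162
p0.75 sat  4 px(201,236) x0.3683 y0.3475 yaw-11.2 err0.08 
p0.74 sat  4 px(310,216) x0.4459 y-0.0939 yaw-88.1 err0.10 
p0.74 sat255 px(209,279) x0.2007 y0.3140 yaw53.6 err0.09 
p0.71 sat  4 px(305,202) x0.4993 y-0.0771 yaw46.6 err0.73 
p0.64 sat  6 px(287,192) x0.5459 y0.0001 yaw-22.1 err3.49 
p0.61 sat255 px(145,205) x0.5005 y0.5826 yaw61.1 err0.17 
p0.61 sat255 px(205,141) x0.7741 y0.3379 yaw22.1 err0.10 
p0.54 sat168 px(139,246) x0.3323 y0.5966 yaw-81.6 err0.09 
p0.32 sat115 px(284,133) x0.8061 y0.0008 yaw-86.1 err0.52 
p0.30 sat 22 px(395,186) x0.5443 y-0.4589 yaw-0.8 err0.97
```

Call:
apply_moves(moves=[[0,0,0,0,-0.0006,0.03,-1],[0,0,0,0,0,0.03,-1],[0,0,0,0,0,0.03,-1],[0,0,0,0,0,0.015,-1],[0,0,0,0,0,0.008,-1],[0,0,0,0,0,0.004,-1],[0,0,0,0,0,0,-1],[0,0,0,0,0,0,-1]])

```text
clock: 50.33
tcp_pos: [0.538, -0.0035, 0.0462]
orientation: [2.138, 2.3, 0.003]
contact_force: [0.4, -0.2, -1.7]
grip_width: 0.0064
gripper_force: 60.8
```

Call:
apply_moves(moves=[[0,0,0,0,0,0,-0.3],[0,0,0,0,0,0,-0.3],[0,0,0,0,0,0,-0.3],[0,0,0,0,0,0,-0.3],[0,0,0,0,0,-0.03,-0.3],[0,0,0,0,0,-0.04,-0.3],[0,0,0,0,0,-0.04,-0.3],[0,0,0,0,0,-0.008,-0.3]])

```text
clock: 51.0
tcp_pos: [0.5403, -0.003, 0.1689]
orientation: [2.136, 2.296, 0.01]
contact_force: [1.7, 0.2, 0.2]
grip_width: 0.0299
gripper_force: 0.0
```

Call:
apply_moves(moves=[[0,0,0,0.0329,-0.0131,0,-0.3],[0,0,0,0.0329,-0.0131,0,-0.3],[0,0,0,0.0329,-0.0131,0,-0.3],[0,0,0,0.0329,-0.0131,0,-0.3],[0,0,0,0.0329,-0.0131,0,-0.3],[0,0,0,0.0329,-0.0131,0,-0.3],[0,0,0,0.0329,-0.0131,0,-0.3],[0,0,0,0.0329,-0.0131,0,-0.3]])

```text
clock: 51.67
tcp_pos: [0.4126, 0.2518, 0.163]
orientation: [2.14, 2.299, 0.001]
contact_force: [0.9, 0.7, -0.1]
grip_width: 0.0297
gripper_force: 0.0
```

Call:
apply_moves(moves=[[0,0,0,0.0329,-0.0131,0,-0.3],[0,0,0,0.0329,-0.0131,0,-0.3],[0,0,0,0.0329,-0.0131,0,-0.3],[0,0,1,0,0,0.03,-0.3],[0,0,1,0,0,0.035,-0.3],[0,0,0.5,0,0,0.03,-0.3],[0,0,0,0,0,0,-0.3],[0,0,0,0,0,0,-0.3]])

```text
clock: 52.33
tcp_pos: [0.3662, 0.3457, 0.0672]
orientation: [-2.419, -2.004, 0.004]
contact_force: [-0.1, 0.7, 0.7]
grip_width: 0.0299
gripper_force: 0.0
```

```bash
python3 look.py
```

```text
t52.3 tcp [0.3662 0.3457 0.0672] psi79.27 z [-0.0022 -0.0017 -1.    ] w0.0299 F [-0.1  0.7  0.7] j [-0.15  0.53 -0.91  2.02  0.55  0.86 -1.56]
p0.66 sat  6 px(260,196) x0.3683 y0.3467 yaw-11.4 err0.02 
p0.63 sat175 px(87,256) x0.2073 y0.3162 yaw50.5 err0.06 
CORR tool x 0.0013 y 0.0019 turn units 0.10  z 0.0672  box s,t [ 0.438  -0.0985]
```

Call:
apply_moves(moves=[[0,0,0.1,0.0013,0.0015,0.03,-0.3],[0,0,0,0,0,0.03,-0.3],[0,0,0,0,0,0.014,-0.3],[0,0,0,0,0,0.005,-0.3],[0,0,0,0,0,0.002,-0.3],[0,0,0,0,0,0,-0.3],[0,0,0,0,0,0,-1],[0,0,0,0,0,0,-1]])

```text
clock: 53.1
tcp_pos: [0.3698, 0.3481, -0.0117]
orientation: [-2.433, -1.988, -0.004]
contact_force: [-0.6, -4.3, 26.3]
grip_width: 0.0068
gripper_force: 39.7
```

Call:
apply_moves(moves=[[0,0,0,0,0,0,-1],[0,0,0,0,0,0,-1],[0,0,0,0,0,0,-1],[0,0,0,0,0,0,-1],[0,0,0,0,0,-0.025,-1],[0,0,0,0,0,-0.04,-1],[0,0,0,0,0,-0.04,-1],[0,0,0,0,0,-0.04,-1]])

```text
clock: 53.77
tcp_pos: [0.3682, 0.347, 0.1338]
orientation: [-2.432, -1.989, 0.001]
contact_force: [1.2, -1.0, -2.5]
grip_width: 0.0063
gripper_force: 59.8
```

Call:
apply_moves(moves=[[0,0,-1,0,0,-0.03,-1],[0,0,-1,0,0,0,-1],[0,0,-0.55,0,0,0,-1],[0,0,0,-0.0362,0.0053,0,-1],[0,0,0,-0.0362,0.0053,0,-1],[0,0,0,-0.0362,0.0053,0,-1],[0,0,0,-0.0362,0.0053,0,-1],[0,0,0,-0.0362,0.0053,0,-1]])

```text
clock: 54.43
tcp_pos: [0.4072, 0.1667, 0.1623]
orientation: [2.145, 2.294, 0.0]
contact_force: [1.5, -0.9, -1.1]
grip_width: 0.0066
gripper_force: 59.8
```

Call:
apply_moves(moves=[[0,0,0,-0.0362,0.0053,0,-1],[0,0,0,-0.0362,0.0053,0,-1],[0,0,0,-0.0362,0.0053,0,-1],[0,0,0,-0.0362,0.0053,0,-1],[0,0,0,-0.0362,0.0053,0,-1],[0,0,0,0,0,0,-1],[0,0,0,0,0,0,-1],[0,0,0,0,0,0,-1]])

```text
clock: 55.1
tcp_pos: [0.4457, -0.0101, 0.1622]
orientation: [2.146, 2.294, 0.001]
contact_force: [-0.2, 0.5, -1.4]
grip_width: 0.006
gripper_force: 59.9
```

```bash
python3 - <<'E'
from t import *
here()
E
```

```text
t55.1 tcp [ 0.4457 -0.0101  0.1622] psi93.81 z [ 5.e-04 -0.e+00 -1.e+00] w0.0060 F [-0.2  0.5 -1.4] j [ 0.84  0.3  -1.09  2.06  0.32  0.96 -0.35]
here s,t,z [ 0.0767 -0.0462] 0.1622
```

Call:
apply_moves(moves=[[0,0,0,0,0.0012,0.03,-1],[0,0,0,0,0,0.03,-1],[0,0,0,0,0,0.03,-1],[0,0,0,0,0,0.015,-1],[0,0,0,0,0,0.008,-1],[0,0,0,0,0,0.004,-1],[0,0,0,0,0,0,-1],[0,0,0,0,0,0,-1]])

```text
clock: 55.77
tcp_pos: [0.4479, -0.0091, 0.0459]
orientation: [2.143, 2.295, 0.002]
contact_force: [0.6, -0.2, -1.9]
grip_width: 0.0063
gripper_force: 59.8
```

Call:
apply_moves(moves=[[0,0,0,0,0,0,-0.3],[0,0,0,0,0,0,-0.3],[0,0,0,0,0,0,-0.3],[0,0,0,0,0,0,-0.3],[0,0,0,0,0,-0.03,-0.3],[0,0,0,0,0,-0.04,-0.3],[0,0,0,0,0,-0.04,-0.3],[0,0,0,0,0,-0.04,-0.3]])

```text
clock: 56.43
tcp_pos: [0.4464, -0.0099, 0.1963]
orientation: [-2.144, -2.294, 0.0]
contact_force: [1.4, -0.8, -0.4]
grip_width: 0.0296
gripper_force: 0.0
```

Call:
apply_moves(moves=[[0,0,0,0,0.015,-0.035,1],[0,0,0,0,0.015,-0.035,1],[0,0,0,0,0.015,-0.035,1],[0,0,0,0,0,-0.035,1],[0,0,0,0,0,-0.03,1],[0,0,0,0,0,0,1],[0,0,0,0,0,0,1],[0,0,0,0,0,0,1]])

```text
clock: 57.1
tcp_pos: [0.4914, -0.0077, 0.364]
orientation: [-2.146, -2.294, 0.002]
contact_force: [-0.1, -0.1, -1.6]
grip_width: 0.0854
gripper_force: 0.0
```

```bash
python3 - <<'E'
from t import *
here(); img,b=boxes('wrist',.065,.3)
for q in b: print(tf(q[2]).round(4))
cv2.imwrite('pics/w7.png',img)
E
```

```text
t57.1 tcp [ 0.4914 -0.0077  0.364 ] psi93.80 z [-9.e-04 -5.e-04 -1.e+00] w0.0854 F [-0.1 -0.1 -1.6] j [ 0.92  0.18 -1.16  1.68  0.17  1.39 -0.19]
here s,t,z [ 0.0759 -0.0004] 0.364
p0.87 sat  7 px(258,192) x0.4973 y-0.0837 yaw-85.2 err0.03 
p0.76 sat  7 px(223,192) x0.4372 y-0.0886 yaw-86.3 err0.05 
p0.74 sat  7 px(283,234) x0.5476 y-0.1608 yaw6.3 err0.17 
p0.74 sat  7 px(232,233) x0.4573 y-0.1644 yaw3.5 err0.12 
p0.72 sat  6 px(287,147) x0.5375 y-0.0039 yaw3.8 err0.04 
p0.57 sat  7 px(230,147) x0.4467 y-0.0098 yaw4.5 err0.04 
[-0.0003  0.0002]
[-0.001  -0.0602]
[-0.0808  0.045 ]
[-0.0781 -0.0454]
[0.0764 0.0459]
[ 0.077  -0.0451]
```

View pics/w7.png

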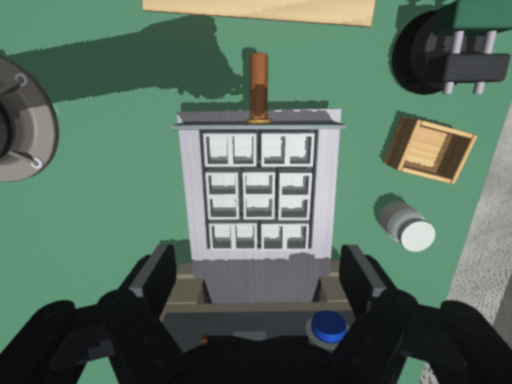

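The view shows all seven boxes in the 2-3-2 layout: rows at image row ~147 (handle end), ~192 (middle) and ~234 (oven end). Fitted offsets stay within a few mm (worst ~6 mm, on a low-quality fit of a back-row box), and the handle is at (259,88). Now I take the handle.

Call:
apply_moves(moves=[[0,0,-0.03,0.036,0,0.02,1],[0,0,0,0.036,0.0004,0.02,1],[0,0,0,0.036,0,0.02,1],[0,0,0,0,0,0.04,1],[0,0,0,0,0,0.04,1],[0,0,0,0,0,0.04,1],[0,0,0,0,0,0.04,1],[0,0,0,0,0,0.03,1]])

```text
clock: 57.87
tcp_pos: [0.4821, 0.0996, 0.1106]
orientation: [-2.139, -2.296, 0.006]
contact_force: [1.4, -0.4, 0.6]
grip_width: 0.0856
gripper_force: 0.0
```

Call:
apply_moves(moves=[[0,0,0,0,0,0.02,1],[0,0,0,0,0,0.02,1],[0,0,0,0,0,0.014,1],[0,0,0,0,0,0.01,1],[0,0,0,0,0,0,1],[0,0,0,0,0,0,1],[0,0,0,0,0,0,1],[0,0,0,0,0,0,1]])

```text
clock: 58.53
tcp_pos: [0.4856, 0.1005, 0.0517]
orientation: [2.142, 2.297, 0.002]
contact_force: [-0.3, 0.1, -0.0]
grip_width: 0.0855
gripper_force: 0.0
```

```bash
python3 - <<'E'
from t import *
here(); cv2.imwrite('pics/w8.png',np.hstack([cv2.resize(grab_frame('wrist'),(400,300)),cv2.resize(grab_frame('scene')[100:300,110:377],(400,300))]))
E
```

```text
t58.5 tcp [0.4856 0.1005 0.0517] psi93.99 z [ 1.6e-03  2.0e-04 -1.0e+00] w0.0855 F [-0.3  0.1 -0. ] j [ 0.42  0.56 -0.94  2.05  0.62  0.84 -0.81]
here s,t,z [0.1843 0.0013] 0.0517
```

View pics/w8.png

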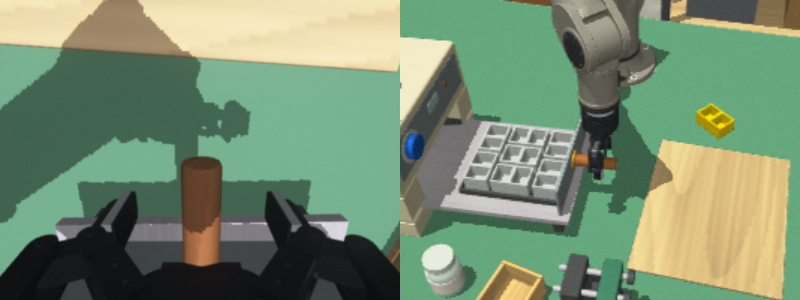

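The wrist view shows the handle centred between the open fingers (col ~202 of 400), and the scene view shows the loaded layer intact. Now I close.

Call:
apply_moves(moves=[[0,0,0,0,-0.001,0,-1],[0,0,0,0,0,0,-1],[0,0,0,0,0,0,-1],[0,0,0,0,0,0,-1],[0,0,0,0,0,0,-1],[0,0,0,0,0,0,-1],[0,0,0,0,0,0,-1],[0,0,0,0,0,0,-1]], grip_force=60)

```text
clock: 59.3
tcp_pos: [0.4845, 0.1003, 0.0512]
orientation: [2.142, 2.297, 0.001]
contact_force: [0.7, -0.4, 4.8]
grip_width: 0.0242
gripper_force: 58.6
```

Call:
apply_moves(moves=[[0,0,-0.14,0,0,0,-1],[0,0,0,-0.003,0,0,-1],[0,0,0,-0.006,0,0,-1],[0,0,0,-0.009,0,0,-1],[0,0,0,-0.01,0,0,-1],[0,0,0,-0.01,0,0,-1],[0,0,0,-0.01,0,0,-1],[0,0,0,-0.01,0,0,-1]])

```text
clock: 59.97
tcp_pos: [0.489, 0.0459, 0.0512]
orientation: [-2.121, -2.314, -0.008]
contact_force: [-0.9, 8.4, 1.5]
grip_width: 0.024
gripper_force: 59.3
```

Call:
apply_moves(moves=[[0,0,0,-0.01,0,0,-1],[0,0,0,-0.01,0,0,-1],[0,0,0,-0.01,0,0,-1],[0,0,0,-0.01,0,0,-1],[0,0,0,-0.01,0,0,-1],[0,0,0,-0.01,0,0,-1],[0,0,0,-0.006,0,0,-1],[0,0,0,-0.003,0,0,-1]])

```text
clock: 60.63
tcp_pos: [0.4951, -0.0233, 0.0512]
orientation: [-2.122, -2.314, -0.007]
contact_force: [-1.1, 10.3, 3.0]
grip_width: 0.0239
gripper_force: 59.6
```

```bash
cat > ov.py <<'E'
from t import *
n=np.array([.9964,.0847]); d=np.array([.0847,-.9964])
o,R=pose(); p=o['tcp_pos'][:2]; print('handle oven x %.4f (target -0.071) lateral %.4f'%(p@d-.3228,p@n-.4903),'moment',o['moment'].round(2))
E
python3 ov.py
```

```text
t60.6 tcp [ 0.4951 -0.0233  0.0512] psi94.94 z [ 0.0017  0.0049 -1.    ] w0.0239 F [-1.1 10.3  3. ] j [ 0.68  0.56 -0.94  2.05  0.61  0.83 -0.54]
handle oven x -0.2577 (target -0.071) lateral 0.0011 moment [ 1.98  0.1  -0.01]
```

Call:
apply_moves(moves=[[0,0,0,-0.004,-0.001,0,-1],[0,0,0,-0.008,0,0,-1],[0,0,0,-0.01,0,0,-1],[0,0,0,-0.01,0,0,-1],[0,0,0,-0.01,0,0,-1],[0,0,0,-0.01,0,0,-1],[0,0,0,-0.01,0,0,-1],[0,0,0,-0.01,0,0,-1]])

```text
clock: 61.3
tcp_pos: [0.5002, -0.0941, 0.0512]
orientation: [-2.12, -2.315, -0.008]
contact_force: [-0.6, 10.3, 4.0]
grip_width: 0.0239
gripper_force: 59.6
```

Call:
apply_moves(moves=[[0,0,0,-0.01,0,0,-1],[0,0,0,-0.01,0,0,-1],[0,0,0,-0.01,0,0,-1],[0,0,0,-0.01,0,0,-1],[0,0,0,-0.01,0,0,-1],[0,0,0,-0.01,0,0,-1],[0,0,0,-0.008,0,0,-1],[0,0,0,-0.004,0,0,-1]])

```text
clock: 61.97
tcp_pos: [0.5065, -0.1662, 0.0512]
orientation: [-2.121, -2.314, -0.008]
contact_force: [-0.5, 11.9, 6.5]
grip_width: 0.0238
gripper_force: 59.9
```

```bash
python3 ov.py
```

```text
t62.0 tcp [ 0.5065 -0.1662  0.0512] psi94.98 z [ 0.0016  0.0051 -1.    ] w0.0238 F [-0.5 11.9  6.5] j [ 0.91  0.61 -0.92  1.97  0.62  0.88 -0.25]
handle oven x -0.1143 (target -0.071) lateral 0.0003 moment [ 2.35  0.12 -0.07]
```

Call:
apply_moves(moves=[[0,0,0,-0.004,0,0,-1],[0,0,0,-0.007,0,0,-1],[0,0,0,-0.008,0,0,-1],[0,0,0,-0.008,0,0,-1],[0,0,0,-0.006,0,0,-1],[0,0,0,-0.003,0,0,-1],[0,0,0,0,0,0,-1],[0,0,0,0,0,0,-1]])

```text
clock: 62.63
tcp_pos: [0.5098, -0.1957, 0.0512]
orientation: [-2.115, -2.314, -0.015]
contact_force: [-0.6, 23.1, 5.6]
grip_width: 0.0241
gripper_force: 60.3
```

Call:
apply_moves(moves=[[0,0,0,-0.0015,0,0,-1],[0,0,0,-0.0015,0,0,-1],[0,0,0,-0.001,0,0,-1],[0,0,0,-0.001,0,0,-1],[0,0,0,0,0,0,-1],[0,0,0,0,0,0,-1],[0,0,0,0,0,0,-1],[0,0,0,0,0,0,-1]])

```text
clock: 63.3
tcp_pos: [0.5098, -0.1955, 0.0512]
orientation: [-2.108, -2.314, -0.02]
contact_force: [-3.2, 33.4, 8.4]
grip_width: 0.0239
gripper_force: 60.7
```

```bash
python3 ov.py; python3 - <<'E'
from h import *
s=grab_frame('scene'); cv2.imwrite('pics/s9.png',cv2.resize(s[110:270,90:290],(750,600)))
E
```

```text
t63.3 tcp [ 0.5098 -0.1955  0.0512] psi95.35 z [ 5.000e-04  1.710e-02 -9.999e-01] w0.0239 F [-3.2 33.4  8.4] j [ 0.96  0.63 -0.92  1.93  0.62  0.89 -0.18]
handle oven x -0.0848 (target -0.071) lateral 0.0011 moment [ 6.75  0.69 -0.72]
```

View pics/s9.png

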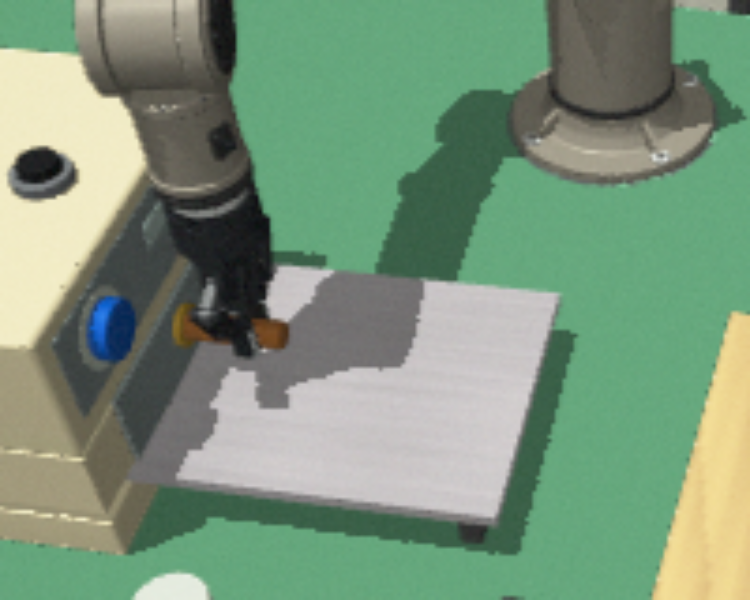

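The tray stopped at 33 N, and in the scene view the panel lies against the front at crop (115–195, 260–450). I'll relax the push, let go, rise and check for flushness.

Call:
apply_moves(moves=[[0,0,0,0.004,0,0,-1],[0,0,0,0.004,0,0,-1],[0,0,0,0,0,0,-1],[0,0,0,0,0,0,1],[0,0,0,0,0,0,1],[0,0,0,0,0,0,1],[0,0,0,0,0,0,1],[0,0,0,0,0,0,1]])

```text
clock: 64.02
tcp_pos: [0.5082, -0.2034, 0.0506]
orientation: [-2.127, -2.312, 0.001]
contact_force: [0.7, 0.6, -0.3]
grip_width: 0.0822
gripper_force: 0.0
```

Call:
apply_moves(moves=[[0,0,0,0.01,0,-0.01,1],[0,0,0,0,0,-0.03,1],[0,0,0,0,0,-0.04,1],[0,0,0,0,0,-0.04,1],[0,0,0,0,0,-0.04,1],[0,0,0,0,0,-0.04,1],[0,0,0,0,0,-0.04,1],[0,0,0,0,0,-0.04,1]])

```text
clock: 64.68
tcp_pos: [0.5071, -0.1913, 0.3335]
orientation: [2.124, 2.314, -0.0]
contact_force: [0.9, -0.4, 0.0]
grip_width: 0.0857
gripper_force: 0.0
```

Call:
apply_moves(moves=[[0,0,0,0.036,0,-0.02,1],[0,0,0,0.036,0,-0.02,1],[0,0,0,0.036,0,-0.02,1],[0,0,0,0,0,0,1],[0,0,0,0,0,0,1],[0,0,0,0,0,0,1],[0,0,0,0,0,0,1],[0,0,0,0,0,0,1]])

```text
clock: 65.35
tcp_pos: [0.4981, -0.0864, 0.39]
orientation: [-2.127, -2.31, 0.001]
contact_force: [-0.6, -1.0, -0.7]
grip_width: 0.0854
gripper_force: 0.0
```

```bash
python3 ov.py; python3 - <<'E'
from h import *
o=telemetry.get_obs(); w=grab_frame('wrist'); s=grab_frame('scene'); C=cam('wrist',o)
cv2.imwrite('pics/s10.png',np.hstack([cv2.resize(w[60:300,150:350],(400,480),interpolation=0),cv2.resize(s[150:270,100:200],(400,480),interpolation=0)]))
for e in silhouettes('start','wrist')[:2]: print('start',e['p'],e['extent'],onplane(e['extent'][:2],.267,C))
E
```

```text
t65.3 tcp [ 0.4981 -0.0864  0.39  ] psi94.72 z [-1.4e-03  5.0e-04 -1.0e+00] w0.0854 F [-0.6 -1.  -0.7] j [ 1.07  0.22 -1.18  1.6   0.2   1.46 -0.05]
handle oven x -0.1945 (target -0.071) lateral -0.0013 moment [0.03 0.01 0.02]
```

View pics/s10.png

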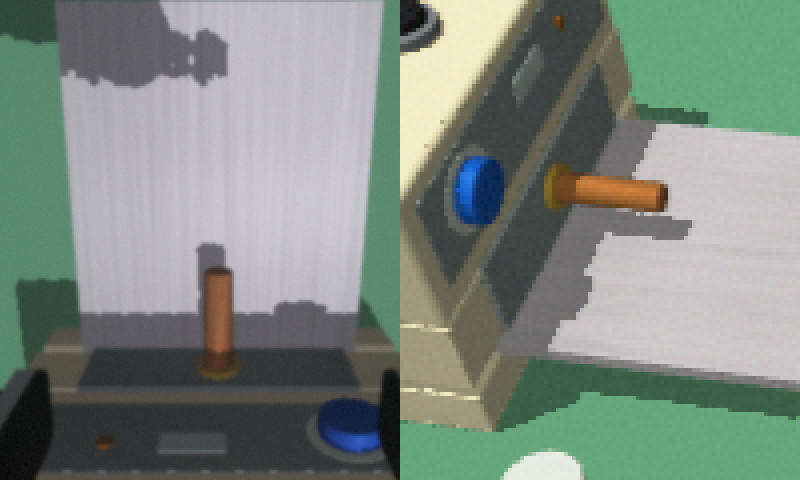

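```bash
python3 - <<'E'
from tr import *
n=np.array([.9964,.0847]); d=np.array([.0847,-.9964])
o=telemetry.get_obs(); C=cam('wrist',o); w=grab_frame('wrist'); g=w.max(2).astype(np.float32)
def rep(k,p,z):
    P=onplane(p,z,C)[:,:2]; vx,vy,x,y=cv2.fitLine(np.float32(P),cv2.DIST_HUBER,0,.01,.01).ravel()
    print(k,'d %.4f lat %.4f dir %.2f'%(np.median(P@d),np.median(P@n)-.4903,np.degrees(np.arctan2(vy,vx))%180),'row',np.median(np.array(p)[:,1]).round(1))
rep('panel bottom z.06',edges(g,(230,240),(195,245),1,-1),.06)
rep('panel top z.137',edges(g,(246,258),(195,245),1,1),.137)
rep('roof front z.26',edges(g,(288,304),(180,310),1,1),.26)
rep('strip bottom z.14',edges(g,(257,266),(195,245),1,-1),.14)
e=silhouettes('start','wrist'); print([(q['p'],q['extent']) for q in e[:2]])
for u in (165,170,175,335,340): print(u,[int(v) for v in g[218:262,u]])
e=silhouettes('start','top'); Ct=cam('top')
for q in e[:2]: print(q['p'],q['extent'],onplane(q['extent'][:2],.267,Ct))
E
```

```text
panel bottom z.06 d 0.3070 lat -0.0782 dir 4.94 row 233.9
panel top z.137 d 0.3041 lat -0.0682 dir 4.73 row 252.7
roof front z.26 d 0.3090 lat -0.0196 dir 4.86 row 304.0
strip bottom z.14 d 0.3196 lat -0.0685 dir 4.85 row 261.4
[]
165 [75, 75, 77, 76, 78, 73, 77, 75, 77, 77, 74, 75, 74, 74, 75, 73, 74, 76, 73, 75, 74, 76, 76, 75, 80, 78, 70, 65, 60, 60, 51, 38, 30, 24, 22, 20, 18, 19, 15, 18, 15, 17, 15, 20]
170 [75, 77, 75, 76, 75, 75, 74, 75, 74, 76, 76, 76, 74, 77, 74, 77, 78, 79, 81, 83, 83, 82, 81, 84, 83, 77, 56, 33, 21, 21, 19, 22, 20, 17, 16, 18, 20, 20, 17, 13, 17, 16, 17, 12]
175 [75, 77, 78, 75, 75, 78, 73, 75, 76, 78, 77, 80, 82, 85, 96, 112, 118, 114, 94, 81, 83, 84, 83, 83, 83, 83, 82, 82, 82, 81, 79, 79, 76, 74, 76, 78, 80, 72, 63, 58, 57, 50, 50, 44]
335 [81, 79, 74, 77, 78, 79, 82, 83, 84, 87, 83, 85, 84, 87, 95, 113, 120, 111, 98, 88, 84, 86, 82, 84, 84, 86, 83, 83, 83, 83, 82, 84, 83, 82, 83, 90, 105, 100, 87, 79, 84, 81, 81, 65]
340 [138, 138, 135, 132, 129, 125, 109, 93, 85, 86, 86, 85, 84, 86, 94, 113, 118, 116, 97, 86, 84, 85, 84, 82, 84, 80, 82, 81, 76, 75, 70, 68, 67, 66, 64, 68, 70, 68, 54, 44, 39, 39, 37, 32]
0.53 [364.8, 185.4, 193.2, 106.4] [[ 0.51978504 -0.25958524  0.267     ]]
0.42 [389.9, 184.8, 9.1, 14.7] [[ 0.52088589 -0.34858082  0.267     ]]
```

```bash
python3 - <<'E'
from tr import *
n=np.array([.9964,.0847]); d=np.array([.0847,-.9964])
C=cam('scene'); 
for k,uv,z in(('oven bottom corner',(122.5,256.5),0),('panel bottom left',(125,237),.06),('handle tip',(265.5,0),0)):
    if uv[1]: P=onplane(uv,z,C)[0]; print(k,P.round(4),'d %.4f lat %.4f'%(P[:2]@d,P[:2]@n-.4903))
def w(dd,lat,z): return np.r_[dd*d+(lat+.4903)*n,z]
s=grab_frame('scene')
S=5; im=cv2.resize(s[150:270,90:250],None,fx=S,fy=S,interpolation=0)
for f,c in((.309,(0,0,255)),(.320,(0,255,255))):
    q=proj([w(f,.18,.26),w(f,.18,0),w(f,-.18,0),w(f,-.18,.26)],C)
    cv2.polylines(im,[np.round((q-[90,150]+.5)*S).astype(np.int32)],True,c,1)
q=proj([w(.303,.123,.137),w(.303,.123,.06),w(.303,-.123,.06),w(.303,-.123,.137)],C)
cv2.polylines(im,[np.round((q-[90,150]+.5)*S).astype(np.int32)],True,(0,255,0),1)
cv2.imwrite('pics/s11.png',im)
E
```

```text
oven bottom corner [ 0.6896 -0.2574 -0.    ] d 0.3149 lat 0.1750
panel bottom left [ 0.6546 -0.2496  0.06  ] d 0.3041 lat 0.1408
```

View pics/s11.png

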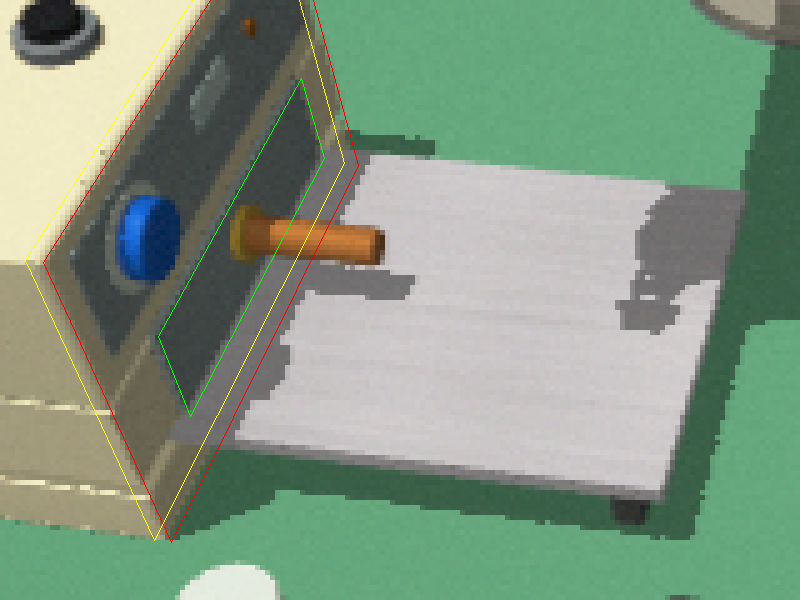

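With the front at d=0.309 (red), the drawn outline fits the oven, and the panel outline at 0.303 (green) lies on the panel. The panel is 6 mm thick, so it is flush. Next I go over the start button with the fingers shut.

Call:
apply_moves(moves=[[0,0,0,-0.0378,0,0,-1],[0,0,0,-0.0378,0,0,-1],[0,0,0,-0.0378,0,0,-1],[0,0,0,-0.0378,0,0,-1],[0,0,0,-0.0378,0,0,-1],[0,0,0,-0.0378,0,0,-1],[0,0,0,-0.0378,0,0,-1],[0,0,0,0,0,0.03,-1]])

```text
clock: 66.37
tcp_pos: [0.5219, -0.3594, 0.3636]
orientation: [2.135, 2.294, 0.002]
contact_force: [-1.1, -1.1, 0.3]
grip_width: 0.0003
gripper_force: 0.0
```

Call:
apply_moves(moves=[[0,0,0,0,0,0.03,-1],[0,0,0,0,0,0.03,-1],[0,0,0,0,0,0.02,-1],[0,0,0,0,0,0,-1],[0,0,0,0,0,0,-1],[0,0,0,0,0,0,-1],[0,0,0,0,0,0,-1],[0,0,0,0,0,0,-1]])

```text
clock: 67.03
tcp_pos: [0.5218, -0.349, 0.2826]
orientation: [2.124, 2.311, 0.001]
contact_force: [-0.0, -0.4, -0.2]
grip_width: -0.0001
gripper_force: 0.0
```

```bash
python3 - <<'E'
from h import *
o,R=pose(); C=cam('wrist',o); w=grab_frame('wrist'); s=grab_frame('scene')
for q in silhouettes('start','wrist')[:3]: print(q['p'],q['extent'],onplane(q['extent'][:2],.27,C))
p=o['tcp_pos']+[0,0,.036]
u=proj([p],cam('scene'))[0].astype(int); print(u)
a=cv2.resize(w[80:320,150:360],(400,457)); b=cv2.resize(s[110:210,50:150],(400,400),interpolation=0); b=cv2.copyMakeBorder(b,0,57,0,0,cv2.BORDER_CONSTANT)
cv2.imwrite('pics/s12.png',np.hstack([a,b]))
E
```

```text
t67.0 tcp [ 0.5218 -0.349   0.2826] psi94.83 z [ 0.0024 -0.0014 -1.    ] w-0.0001 F [-0.  -0.4 -0.2] j [ 1.19  0.51 -1.02  1.52  0.44  1.36  0.22]
0.74 [261.8, 207.8, 48.0, 56.5] [[ 0.52397691 -0.34667691  0.27      ]]
0.65 [234.2, 44.7, 112.7, 89.4] [[ 0.49759585 -0.24114915  0.27      ]]
[ 93 142]
```

View pics/s12.png

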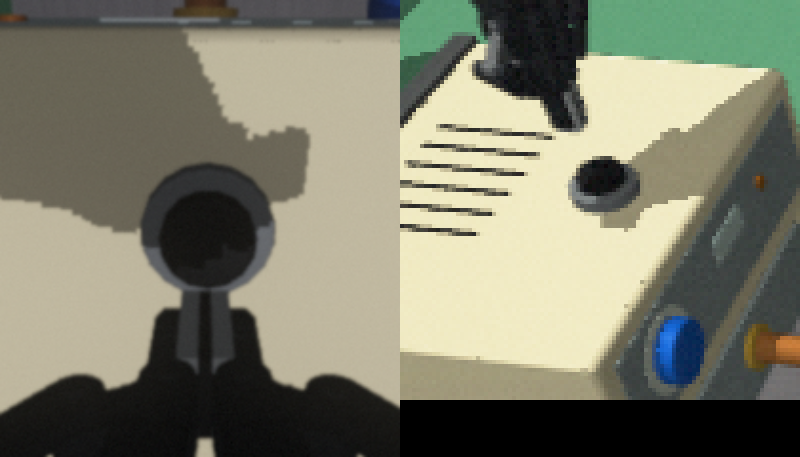

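Call:
apply_moves(moves=[[0,0,0,0.002,0.002,0.015,-1],[0,0,0,0,0,0.01,-1],[0,0,0,0,0,0.005,-1],[0,0,0,0,0,0.003,-1],[0,0,0,0,0,0,-1],[0,0,0,0,0,0,-1],[0,0,0,0,0,0,-1],[0,0,0,0,0,0,-1]])

```text
clock: 67.85
tcp_pos: [0.523, -0.3468, 0.2483]
orientation: [2.125, 2.312, 0.0]
contact_force: [0.4, -0.0, 0.9]
grip_width: 0.0003
gripper_force: 0.0
```

Call:
apply_moves(moves=[[0,0,0,0,0,0.002,-1],[0,0,0,0,0,0.002,-1],[0,0,0,0,0,0.002,-1],[0,0,0,0,0,0,-1],[0,0,0,0,0,0,-1],[0,0,0,0,0,0,-1],[0,0,0,0,0,0,-1],[0,0,0,0,0,0,-1]])

```text
clock: 68.52
tcp_pos: [0.5229, -0.3467, 0.242]
orientation: [2.125, 2.313, 0.0]
contact_force: [0.6, -0.4, 2.2]
grip_width: -0.0001
gripper_force: 1.2
```

Call:
apply_moves(moves=[[0,0,0,0,0,0.002,-1],[0,0,0,0,0,0.002,-1],[0,0,0,0,0,0,-1],[0,0,0,0,0,0,-1],[0,0,0,0,0,0,-1],[0,0,0,0,0,0,-1],[0,0,0,0,0,0,-1],[0,0,0,0,0,0,-1]])

```text
clock: 69.18
tcp_pos: [0.5229, -0.3467, 0.2379]
orientation: [2.125, 2.313, 0.0]
contact_force: [1.2, -0.3, 5.1]
grip_width: -0.0001
gripper_force: 2.3
```

Call:
apply_moves(moves=[[0,0,0,0,0,0.002,-1],[0,0,0,0,0,0.002,-1],[0,0,0,0,0,0,-1],[0,0,0,0,0,0,-1],[0,0,0,0,0,0,-1],[0,0,0,0,0,0,-1],[0,0,0,0,0,0,-1],[0,0,0,0,0,0,-1]])

```text
clock: 69.85
tcp_pos: [0.5231, -0.3469, 0.237]
orientation: [2.125, 2.311, -0.002]
contact_force: [-5.9, 0.7, 22.7]
grip_width: -0.0001
gripper_force: 11.2
```

The button is fully down: the force rose to 5 N, then met the hard stop. I'll retract and make the final check.

Call:
apply_moves(moves=[[0,0,0,0,0,-0.005,-1],[0,0,0,0,0,-0.015,-1],[0,0,0,0,0,-0.03,-1],[0,0,0,0,0,-0.04,-1],[0,0,0,0,0,-0.04,-1],[0,0,0,0,0,-0.02,-1],[0,0,0,0,0,0,-1],[0,0,0,0,0,0,-1]])

```text
clock: 70.52
tcp_pos: [0.5227, -0.3464, 0.3839]
orientation: [2.125, 2.313, -0.0]
contact_force: [-0.8, -0.4, -2.2]
grip_width: -0.0002
gripper_force: 0.0
```

Call:
apply_moves(moves=[[0,0,0,0.037,0,0,-1],[0,0,0,0.037,0,0,-1],[0,0,0,0.037,0,0,-1],[0,0,0,0.037,0,0,-1],[0,0,0,0.037,0,0,-1],[0,0,0,0.037,0,0,-1],[0,0,0,0,0,0,-1],[0,0,0,0,0,0,-1]])

```text
clock: 71.18
tcp_pos: [0.5027, -0.1233, 0.3823]
orientation: [-2.12, -2.317, 0.004]
contact_force: [-0.3, -1.2, -0.9]
grip_width: 0.0002
gripper_force: 0.0
```

```bash
python3 - <<'E'
from tr import *
n=np.array([.9964,.0847]); d=np.array([.0847,-.9964])
o,R=pose(); C=cam('wrist',o); w=grab_frame('wrist'); g=w.max(2).astype(np.float32)
q=proj([np.r_[.3055*d+.43*n,.06]],C)[0]; print('pred',q)
r0=int(q[1]); p=edges(g,(r0-8,r0+8),(195,240),1,-1); print('panel bottom d', np.median(onplane(p,.06,C)[:,:2]@d))
for t in('jar','parts_box','vise'):
    for e in silhouettes(t,'top')[:1]: print(t,e['p'],e['extent'])
boxes_=[x for x in silhouettes('box_1','scene') if x['p']>.4]; print([np.round(x['extent'][:2]).tolist() for x in boxes_])
E
```

```text
t71.2 tcp [ 0.5027 -0.1233  0.3823] psi95.09 z [-2.9e-03 -8.0e-04 -1.0e+00] w0.0002 F [-0.3 -1.2 -0.9] j [ 1.09  0.25 -1.17  1.59  0.23  1.45  0.  ]
pred [226.76463325 216.94329812]
panel bottom d 0.30651218975857286
parts_box 0.7 [283.9, 135.3, 25.7, 29.7]
vise 0.9 [244.3, 138.6, 31.3, 36.1]
[[398.0, 220.0], [320.0, 182.0], [301.0, 320.0], [394.0, 258.0], [143.0, 200.0]]
```

```bash
python3 -c "
from bench import order; print(order.hand_in())"
```

```text
the job is handed in; nothing more can be done
None
```

The job is handed in. All seven boxes were loaded in the 2-3-2 layer, the tray was slid in until its panel met the oven front, and the start button was pressed fully down. The hand-in gave no verdict. The panel sits flush as far as the cameras can tell, to within about 5 mm.

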